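# Squeeze the presents into a tight row in the bundling press

## Robot

A 6-joint arm with a two-finger parallel gripper is mounted at the origin on the work surface. World frame = base frame: x ahead of the robot, y to its left, z up, the work surface at z = 0. Lengths are in m, angles in degrees, forces in N, time in s.
With the tool pointing down it reaches from about 0.35 to 0.875 m from the base axis. Payload 4.2 kg.
Tool frame: the origin (TCP) lies on the front face of the gripper's body, between the roots of the fingers; the fingertips stand 70 mm ahead of it and the grasp point (between the pads) lies 51 mm ahead of it; x points along the fingers, y is the direction in which the jaws open and shut, and the axes are right-handed (so a half turn about x gives the same grasp; the last joint's range is limited). The gripper opens to 87 mm and grips with 3 to 60 N. Pads are 19 mm wide; open, the fingers measure 117 mm over their backs; the gripper's body (75 mm by 190 mm) begins 51 mm behind the grasp point.
Start: joints at [81.509, 22.042, 0.453, 0, -68.411, -14.817], TCP at [0.247, 0.574, 0.292] pointing down, gripper open.
Joint ranges: [-179.83, 179.83], [-69.29, 118.12], [-61.27, 80.66], [-181.25, 117.63], [-171.15, -9.14], [-177.46, 177.46]. Speed limits (degrees/s): [159.86, 159.86, 180, 180, 180, 180].

## Interface

Orientations are given as a 3x3 rotation matrix whose columns are the frame's x, y, z axes.
In Python, from station import r, viewer, spotter gives the robot as it stands.
- The arm moves only by the tool move_arm, never from a script. Its argument "series" is a list that holds one entry, the list of rows, each a list of 7 numbers: the turn, a rotation vector about the world's x, y, z scaled (see below), then the shift along the world's x, y, z scaled (see below), then the opening, from 0 (shut) to 1 (fully open). A call has 1 to 20 rows; each row shifts and turns the pose as measured when the row begins; what a row does not reach is not made up. The controller multiplies each number of a shift by 60 mm and each number of a turn by 8 degrees. A row lasts 1/8 s, in which the tool goes at most 62.5 mm and 10.7 degrees, less where a joint would pass 70% of its speed; a pose out of reach is approached as far as the arm can. A call with a number of a shift or a turn outside -1 to 1 is refused whole. A call with a gripper value outside its range is refused whole. The fingers move at their own pace and stop on an object; the grip force is fixed at half the most. Time passes only in rows, so rows that do not move let the fingers close. It gives the time, the measured TCP pose, the force and the opening at its end, in the units of the state.
- r.sense(): the state, without advancing time (a new reading comes with each control period).
- viewer.capture(name): name is "scene" or "top" or "wrist"; returns (picture, depth): 384x512x3 uint8, red, green, blue; 384x512 float32, m along the optical axis (not along the pixel's ray), 0 where there is no reading.
- viewer.camera_params(name): a dict with "mtx" (3x3 intrinsics, pixels), "pose" (4x4, takes a point from camera to world coordinates). Camera axes: x right, y down, z forward; pixel columns grow to the right and rows downward; lengths in m; the calibration is good to about 2 mm. The wrist camera is an equidistant fisheye: a pixel r from the principal point sees the ray r / f radians off the axis. A picture is of the moment at which its call begins: read the wrist's pose just before it. camera_params takes no time and is no camera call; for the wrist camera it gives the pose at the moment of the call.
- r.finish_job(): hands the job in, once; it reports no verdict.
Trained networks look in the newest picture that a camera, given by its name, has taken for a name from the list of things; names that differ only in an ending like _2 or _b are one class to them, and where a whole thing is asked for, a point or a joint stands for the part that bears it (a point fixed in the world has none). Each returns a list of dicts, best first, with "conf" (0 to 1); they miss things now and then, are a little off and sometimes report something else, mostly with a low value. They report only what shows in the picture. A call takes as long as a camera call. They do not tell look-alikes from the thing itself.
- spotter.find_in(camera, name): "centre" ([column, row] in pixels, amid what is visible of it).
- spotter.trace(camera, name): "mask" (384x512 bool, what is visible of it) and "centre" ([column, row] in pixels, amid what is visible of it).
The state is a dict: "time_s": time; "joints": joint angles; "joint_velocities": joint speeds; "effort": joint torques, N m; "tcp_pos": TCP position; "ee_rot": TCP orientation; "wrist_force": force on the tool from outside, world axes, zero at the start; "moment": the same for the moment, N m; "gripper_width": opening from 0.0 (shut) to 1.0 (fully open).
Only numpy, scipy, OpenCV 4.12 (cv2) and the standard library are available. Lean on these libraries where they do the work, as an engineer would, in place of code of your own. Each camera call takes 0.05 s, during which the arm holds its last target.

## Task

Pinch the two orange snap tabs of the mint cover inward, lift it out of the bundling press and lay it flat on the cork mat. Then stand every small present that is on the table upright in the press bed, one behind another between the green end stop and the orange pad, and turn the star handle clockwise by pushing its spokes round until the row is squeezed tight against the end stop and the sprung pad is pushed in about half way. Leave it squeezed, and do not disturb the coffee cup, the ribbon spool or the tape dispenser.

Things in the scene. Friction and masses are not known exactly. Their poses are not given: they have to be found in the camera images.
- press: Bundling press, fixed on the table: a level channel bed along its x. Origin at table height, on the channel's centre line, under the inner face of the green end stop; x points from star handle to end stop, so the bed lies at negative x; z up. Gear housing under the handle: x -0.422 to -0.338, y +-0.049, 66 mm high. A rack bar sticks out behind it to x -0.54, under 40 mm high.
- bed (a point): Middle of the bed floor: x -0.135, y 0 in the press frame, 10 mm above the table; axes as the press. Aluminium rails run along both sides from press x -0.270 to +0.012, tops 27 mm above the table; their inward lips leave a clear slot 72 mm wide (y +-0.036). Under the lips (underside 22 mm above the table) the channel is 86 mm wide.
- stop: Green end stop at the end of the bed, 18 mm thick, 98 mm wide, top 54 mm above the table. Origin: middle of the lower edge of its inner face, at bed floor height (press x 0, y 0, z 0.010). Axes as the press; the presents are squeezed against it from the -x side.
- hub (a point): Centre of the star handle, on its vertical axis at the height of the spokes' centre lines, 90 mm above the table, press x -0.38, y 0; axes as the press. Hub 44 mm across, 22 mm high, centred here. Four level round spokes 12 mm thick, 90 degrees apart, reach 85 mm from the axis and end in 22 mm ball knobs (one red, three black). Free space between the spokes down to 66 mm height.
- red_knob (a point): Centre of the red ball knob at the end of one spoke, 85 mm from the axis; turns with the star handle, so it gives the direction of one spoke. The other spokes follow every 90 degrees.
- capstan (a joint): Turn of the star handle, rad, 0 to 13.2, growing clockwise seen from above; at 0 the red spoke points along the press's +x. Clockwise moves the pad toward the end stop by 15 mm per rad, counter-clockwise opens it. It stays where it is left: turning takes about 0.28 N m (4.5 N on a spoke 65 mm from the axis), more once the row is tight; its brake holds a squeeze of about 18 N.
- pad_face (a point): Bottom middle, at bed floor height, of the face of the orange sprung pad that pushes the row; axes as the press. Pad 58 mm wide, 6 mm thick, 3 to 41 mm above the bed floor; behind it the green jaw, 60 mm wide, top 52 mm above the table. Gap from this face to the end stop: 270 mm minus 15 mm per rad of the star handle.
- pad (a joint): How far the sprung pad is pushed back into the jaw, m: 0 when nothing presses it, 0.008 at its limit; spring 2.5 N per mm. The squeeze is right at about half way (0.004).
- cover: Mint snap-in cover, at first in the press bed: 190 mm long (x), 62 mm wide (y), 18 mm high, 140 g. Origin at the middle of its underside, z up. At mid-length two orange snap tabs stand on its long sides (y + and -). Pinch both inward with the two fingers, on their upper 25 mm (above the rails), and lift straight up; they spring back when let go. Also lay it down by the tabs.
- tabs (a point): Midway between the two snap tabs of the cover, 46 mm above its underside; axes as the cover. Tabs 26 mm long (x), 5 mm thick, outer faces 62 mm apart (y), tops 56 mm above the underside. Barbs on their feet (40.5 mm from the centre line) hook under the rail lips; pressing each tab in by 5 to 9 mm (about 7 N) frees them; fully in they measure 44 mm over their outer faces.
- mat: Cork mat, fixed, 160 mm (x) by 250 mm (y), 4 mm thick. Origin at the centre of its underside. The cover goes flat on it, near its middle (centres within 50 mm).
- gift1: Wrapped present, blue with yellow ribbon, rigid box 56 x 56 mm and 50 mm high, 90 to 180 g, ribbon cross on its top. Origin at the centre of its underside, z up. May be absent (2 to 4 of the four presents are there).
- gift2: Wrapped present, gold with white ribbon, rigid box 56 x 56 mm and 50 mm high, 90 to 180 g, ribbon cross on its top. Origin at the centre of its underside, z up. May be absent (2 to 4 of the four presents are there).
- gift3: Wrapped present, green with red ribbon, rigid box 56 x 56 mm and 50 mm high, 90 to 180 g, ribbon cross on its top. Origin at the centre of its underside, z up. May be absent (2 to 4 of the four presents are there).
- gift4: Wrapped present, blue with yellow ribbon, rigid box 56 x 56 mm and 50 mm high, 90 to 180 g, ribbon cross on its top. Origin at the centre of its underside, z up. May be absent (2 to 4 of the four presents are there).
- coffee: Green paper coffee cup, 80 mm wide, 100 mm high; origin at the centre of its underside. Leave alone.
- spool: Ribbon spool lying flat, 90 mm diameter, 34 mm high; origin at the centre of its underside. Leave alone.
- dispenser: Mint tape dispenser, 60 x 150 mm, about 75 mm high; origin at the centre of its underside. Leave alone.
Things that resemble listed ones, but are neither listed nor needed, are in the scene too. What is shaped like the gift1 but pink is not meant. What is shaped like the cover but pink is not meant.

How it is judged:
By the outcome, as a careful person would: the job done as asked, in the order asked, and still so for the second after the job is handed in, with the robot touching nothing.
Of gift1, gift2, gift3, gift4 only 2 to 4 are there at a start; the rules pass over those that are not, and their reading is None.
At some moment in a run one of gift1, gift2, gift3, gift4 may be knocked a few centimetres aside while the robot is not near it.
It also fails if it takes over 192 s, if anything falls off the work surface, if the arm or the gripper's body presses on something with over 40 N, if the wrist force passes 120 N, or if a joint passes its speed limit or range.

## Working session

There is one attempt and no reset: what is moved stays moved. The work goes in short steps, Python scripts to look and compute and a tool call to move; the robot and the scene stay as the last step left them, time stands still between calls to the robot, and variables do not carry over. Pictures are saved under pics/ and viewed, and the job is handed in when it is done.

Besides the shell and the picture viewer there is one more tool, called after "Request:" by a JSON object that holds its "fn" and its "kwargs". move_arm: Moves the arm, as the interface text tells. Its arguments: {"type":"object","properties":{"series":{"type":"array","items":{"type":"array","items":{"type":"array","items":{"type":"number","minimum":-1,"maximum":1}}}}},"required":["series"]}

```bash
ls; mkdir -p pics; python3 - <<'E'
from station import r, viewer, spotter
import cv2
s=r.sense(); print(s)
for n in("scene","top","wrist"):
    p,d=viewer.capture(n); cv2.imwrite(f"pics/{n}0.png",cv2.resize(p[:,:,::-1],(800,600))); c=viewer.camera_params(n); print(n,c["mtx"].round(1).tolist(),c["pose"].round(3).tolist())
E
```

```text
pics
{'time_s': 0.0, 'joints': array([ 8.15096238e+01,  2.20899670e+01,  3.81374732e-01, -2.99985962e-02,
       -6.84119000e+01, -1.48166205e+01]), 'joint_velocities': array([ 0.0114382 , -0.06576627, -0.00569854, -0.02096169, -0.07584783,
       -0.12916423]), 'effort': array([-1.14879418e-03, -3.90670288e+01,  1.87405121e+01,  4.22000259e+00,
        1.09830574e-02, -1.95217676e-04]), 'tcp_pos': array([0.2470807 , 0.57359977, 0.2911761 ]), 'ee_rot': array([[-7.91996191e-04, -3.95834184e-01, -9.18321660e-01],
       [-2.00801138e-03, -9.18319467e-01,  3.95834970e-01],
       [-9.99997670e-01,  2.15750014e-03, -6.75340265e-05]]), 'wrist_force': array([ 0.28749856, -0.78877351,  0.14612885]), 'moment': array([-0.0023521 , -0.01623216, -0.0188971 ]), 'gripper_width': 1.0012196412765821}
scene [[373.5, 0.0, 256.8], [0.0, 373.5, 188.2], [0.0, 0.0, 1.0]] [[0.357, 0.515, -0.779, 1.356], [0.934, -0.217, 0.285, -0.354], [-0.022, -0.829, -0.558, 0.683], [0.0, 0.0, 0.0, 1.0]]
top [[404.3, 0.0, 262.4], [0.0, 404.3, 190.0], [0.0, 0.0, 1.0]] [[0.03, -0.988, 0.151, 0.301], [-0.999, -0.033, -0.022, -0.037], [0.027, -0.15, -0.988, 1.332], [0.0, 0.0, 0.0, 1.0]]
wrist [[297.3, 0.0, 259.9], [0.0, 297.3, 198.2], [0.0, 0.0, 1.0]] [[-0.395, -0.885, -0.245, 0.313], [-0.919, 0.381, 0.104, 0.544], [0.001, 0.266, -0.964, 0.384], [0.0, 0.0, 0.0, 1.0]]
```

View pics/top0.png

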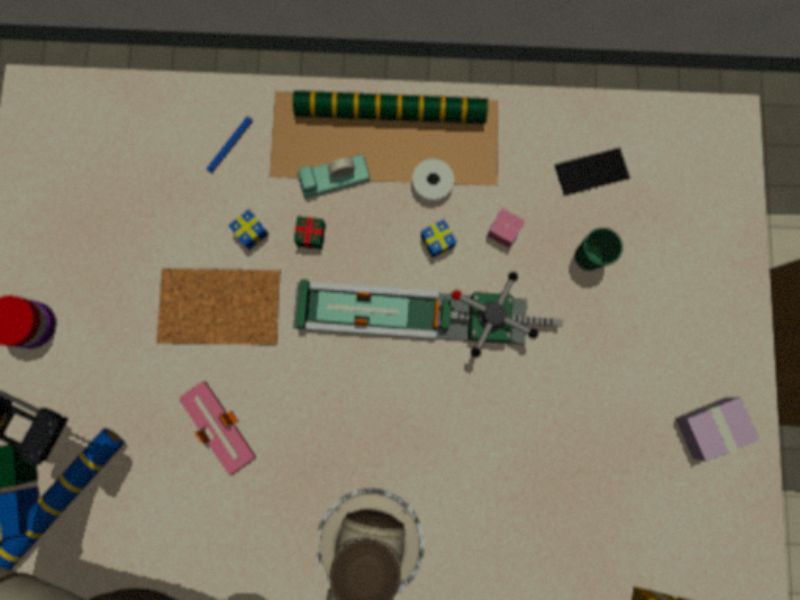

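View pics/scene0.png

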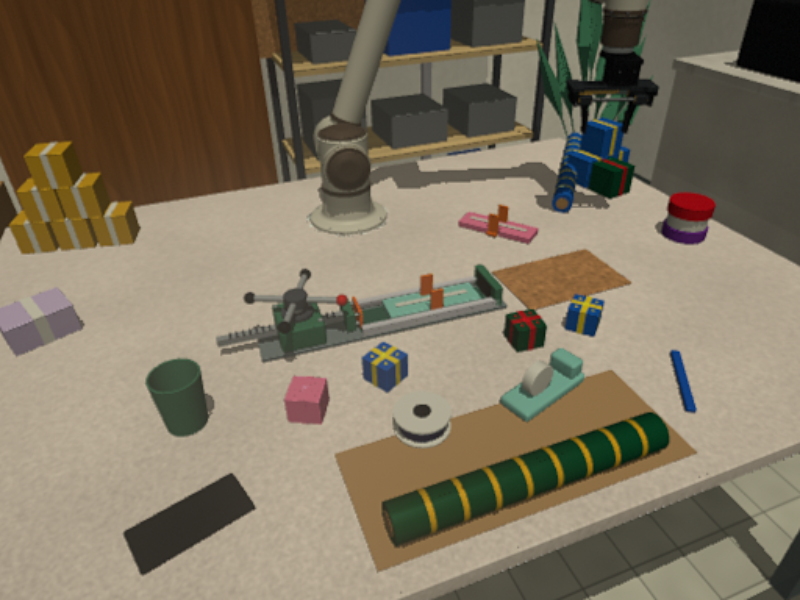

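View pics/wrist0.png

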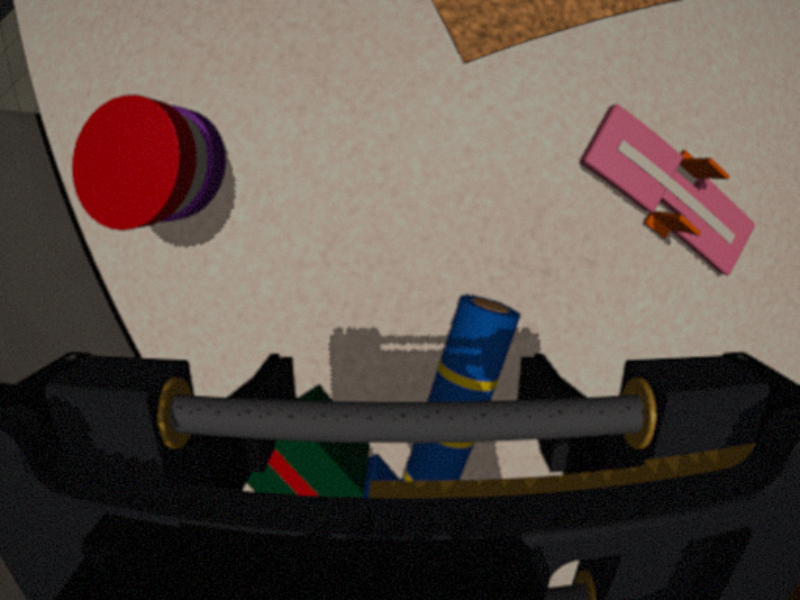

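```bash
cat > h.py <<'E'
from station import r, viewer, spotter
import numpy as np, cv2
def cloud(n,p=None):
    if n=="wrist": c=viewer.camera_params(n)
    pic,d=viewer.capture(n); 
    if n!="wrist": c=viewer.camera_params(n)
    K,T=c["mtx"],c["pose"]
    v,u=np.mgrid[0:384,0:512].astype(float)
    x=(u-K[0,2])/K[0,0]; y=(v-K[1,2])/K[1,1]
    if n=="wrist":
        rr=np.hypot(x,y)+1e-9; k=np.tan(np.minimum(rr,1.5))/rr; x,y=x*k,y*k
    P=np.stack([x*d,y*d,d],-1)@T[:3,:3].T+T[:3,3]
    P[d==0]=np.nan
    return pic,d,P,c
def project(n,X,c):
    X=np.atleast_2d(X); T=c["pose"];K=c["mtx"]; q=(X-T[:3,3])@T[:3,:3]
    if n=="wrist":
        rr=np.hypot(q[:,0],q[:,1])+1e-12; th=np.arctan2(rr,q[:,2]); return np.stack([K[0,0]*q[:,0]/rr*th+K[0,2],K[1,1]*q[:,1]/rr*th+K[1,2]],-1)
    return np.stack([K[0,0]*q[:,0]/q[:,2]+K[0,2],K[1,1]*q[:,1]/q[:,2]+K[1,2]],-1)
def save(pic,name,s=1.5): cv2.imwrite(f"pics/{name}.png",cv2.resize(pic[:,:,::-1],None,fx=s,fy=s,interpolation=cv2.INTER_CUBIC))
def rect_fit(P,mask,zmin,zmax):
    m=mask&(P[...,2]>zmin)&(P[...,2]<zmax); Q=P[m][:,:2]
    med=np.median(Q,0); Q=Q[np.abs(Q-med).max(1)<0.3]
    (cx,cy),(w,h),a=cv2.minAreaRect(Q.astype(np.float32)*1000); return len(Q),Q.mean(0).round(4),(round(cx/1000,4),round(cy/1000,4)),(round(w),round(h)),round(a,1)
E
python3 - <<'E'
from h import *
for n in("top","scene"):
    pic,d,P,c=cloud(n)
    print(n,"table z",np.nanmedian(P[...,2]))
    for nm in["gift1","gift2","gift3","cover","mat","red_knob","stop","pad_face","press","coffee","spool","dispenser"]:
        for t in spotter.trace(n,nm):
            if t["conf"]<.3: continue
            m=t["mask"]; Q=P[m]; z=np.nanpercentile(Q[:,2],90)
            print(nm,round(t["conf"],2),np.round(t["centre"],1),"zmax",z.round(3), rect_fit(P,m,z-0.012,z+.012))
np.save("pt.npy",P)
E
```

```text
top table z -0.001427212976199299
gift1 0.66 [281.  153.2] zmax 0.051 (299, array([ 0.6256, -0.1212]), (0.6266, -0.1217), (56, 57), 29.5)
gift1 0.65 [158.2 147.9] zmax 0.052 (294, array([0.6305, 0.2778]), (0.631, 0.2782), (57, 55), 40.9)
gift1 0.6 [324.6 144.7] zmax 0.052 (294, array([ 0.654 , -0.2638]), (0.6552, -0.2645), (56, 58), 62.5)
gift1 0.56 [198.6 149.5] zmax 0.052 (302, array([0.6285, 0.1499]), (0.6298, 0.1506), (57, 58), 85.2)
gift2 0.66 [281.  153.2] zmax 0.051 (299, array([ 0.6256, -0.1212]), (0.6266, -0.1217), (56, 57), 29.5)
gift2 0.65 [158.2 147.9] zmax 0.052 (294, array([0.6305, 0.2778]), (0.631, 0.2782), (57, 55), 40.9)
gift2 0.6 [324.6 144.7] zmax 0.052 (294, array([ 0.654 , -0.2638]), (0.6552, -0.2645), (56, 58), 62.5)
gift2 0.56 [198.6 149.5] zmax 0.052 (302, array([0.6285, 0.1499]), (0.6298, 0.1506), (57, 58), 85.2)
gift3 0.66 [281.  153.2] zmax 0.051 (299, array([ 0.6256, -0.1212]), (0.6266, -0.1217), (56, 57), 29.5)
gift3 0.65 [158.2 147.9] zmax 0.052 (294, array([0.6305, 0.2778]), (0.631, 0.2782), (57, 55), 40.9)
gift3 0.6 [324.6 144.7] zmax 0.052 (294, array
[... 3107 characters left out ...]
ax 0.098 (483, array([ 0.4737, -0.2359]), (0.4703, -0.2352), (133, 137), 18.9)
stop 0.67 [310.1 183.8] zmax 0.051 (133, array([0.4895, 0.1496]), (0.4811, 0.1522), (20, 96), 87.7)
pad_face 0.6 [227.3 198.4] zmax 0.048 (34, array([ 0.4777, -0.1252]), (0.4731, -0.1265), (10, 53), 88.5)
press 0.96 [211.4 207.8] zmax 0.09 (560, array([ 0.4755, -0.2385]), (0.4697, -0.2341), (133, 140), 18.5)
coffee 0.82 [109.7 253.4] zmax 0.095 (415, array([ 0.61 , -0.453]), (0.6091, -0.4522), (77, 78), 85.4)
spool 0.75 [270.3 267.5] zmax 0.032 (826, array([ 0.7618, -0.1102]), (0.7606, -0.1094), (89, 89), 68.5)
dispenser 0.67 [273.2 190.1] zmax 0.047 (105, array([0.4768, 0.0305]), (0.4749, 0.0311), (26, 66), 86.0)
```

Request:
{"fn": "move_arm", "kwargs": {"series": [[[0, 0, -0.87, 0.375, -0.9, 0, 1], [0, 0, -0.87, 0.375, -0.9, 0, 1], [0, 0, -0.87, 0.375, -0.9, 0, 1], [0, 0, -0.87, 0.375, -0.9, 0, 1], [0, 0, -0.87, 0.375, -0.9, 0, 1], [0, 0, -0.87, 0.375, -0.9, 0, 1], [0, 0, -0.87, 0.375, -0.9, 0, 1], [0, 0, -0.87, 0.375, -0.9, 0, 1], [0, 0, -0.87, 0.375, -0.9, 0, 1], [0, 0, -0.87, 0.375, -0.9, 0, 1], [0, 0, 0, 0, 0, 0, 1]]]}}

```text
time_s: 2.82
tcp_pos: [0.4762, 0.0174, 0.2939]
ee_rot: [[0.009, -0.996, 0.088], [0.001, 0.088, 0.996], [-1.0, -0.008, 0.002]]
wrist_force: [0.9, -0.3, -0.2]
gripper_width: 1.002
```

```bash
python3 - <<'E'
from h import *
s=r.sense(); print(s["tcp_pos"],s["joints"].round(1), np.degrees(np.arctan2(s["ee_rot"][1,1],s["ee_rot"][0,1])))
pic,d,P,c=cloud("wrist"); save(pic,"w1"); print(c["pose"].round(3).tolist())
hsv=cv2.cvtColor(pic,cv2.COLOR_RGB2HSV)
m=(hsv[...,0]<16)&(hsv[...,1]>150)&(hsv[...,2]>90)
for z0,z1 in((.04,.075),):
    print(rect_fit(P,m&(np.abs(P[...,1]-.03)<.06)&(np.abs(P[...,0]-.47)<.06),z0,z1))
for nm in["tabs","stop","pad_face","cover"]:
    for t in spotter.trace("wrist",nm):
        if t["conf"]<.3: continue
        mm=t["mask"]; z=np.nanpercentile(P[mm][:,2],90); print(nm,t["conf"],t["centre"],z,rect_fit(P,mm,z-.012,z+.012))
E
```

```text
[0.4761663  0.01744049 0.29394179] [ 21.8   7.2 -19.7   0.2 -62.6 -26.9] 174.94546396701432
[[-0.996, 0.082, 0.033, 0.467], [0.087, 0.96, 0.267, -0.056], [-0.01, 0.269, -0.963, 0.387], [0.0, 0.0, 0.0, 1.0]]
(162, array([0.4851, 0.0306]), (0.472, 0.032), (26, 62), 87.4)
tabs 0.87 [265.5, 178.2] 0.030189797803646674 (6553, array([0.4712, 0.0249]), (0.4728, 0.0303), (189, 73), 85.2)
stop 0.72 [267.0, 286.2] 0.05525937956034486 (565, array([0.4799, 0.1562]), (0.4773, 0.1572), (15, 98), 86.1)
pad_face 0.9 [261.0, 63.5] 0.05189425690130267 (362, array([ 0.467 , -0.1208]), (0.4665, -0.124), (14, 55), 86.8)
pad_face 0.53 [265.2, 285.9] 0.05528326292354857 (521, array([0.4813, 0.1563]), (0.4782, 0.156), (14, 96), 87.9)
pad_face 0.53 [266.1, 179.3] 0.030213122983686048 (6592, array([0.4711, 0.0247]), (0.4725, 0.0302), (189, 73), 84.6)
cover 0.67 [265.0, 182.3] 0.030208286869395178 (6513, array([0.471 , 0.0249]), (0.4727, 0.0307), (188, 73), 87.7)
```

View pics/w1.png

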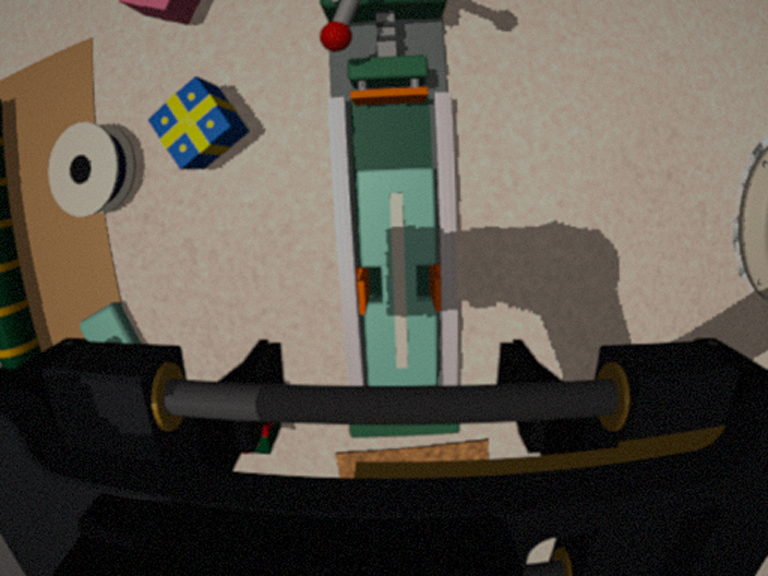

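Request:
{"fn": "move_arm", "kwargs": {"series": [[[0, 0.03, 0.15, -0.03, 0.12, -0.7, 1], [0, 0.03, 0.15, -0.03, 0.12, -0.7, 1], [0, 0, 0, 0, 0, -0.7, 1], [0, 0, 0, 0, 0, -0.5, 1], [0, 0, 0, 0, 0, 0, 1]]]}}

```text
time_s: 3.7
tcp_pos: [0.4709, 0.044, 0.1367]
ee_rot: [[0.007, -1.0, 0.019], [0.004, 0.019, 1.0], [-1.0, -0.007, 0.004]]
wrist_force: [0.3, 0.6, 0.2]
gripper_width: 1.005
```

Request:
{"fn": "move_arm", "kwargs": {"series": [[[0, 0.04, -0.17, 0.01, -0.2, -0.25, 1], [0, 0, 0, 0, 0, 0, 1], [0, 0, 0, 0, 0, 0, 1]]]}}

```text
time_s: 4.08
tcp_pos: [0.4733, 0.0331, 0.1237]
ee_rot: [[0.007, -0.999, 0.041], [0.006, 0.041, 0.999], [-1.0, -0.007, 0.006]]
wrist_force: [0.1, 0.4, -0.4]
gripper_width: 1.004
```

Request:
{"fn": "move_arm", "kwargs": {"series": [[[0, 0, 0, -0.02, -0.02, -0.32, 1], [0, 0, 0, 0, 0, 0, 1], [0, 0, 0, 0, 0, 0, 0.5], [0, 0, 0, 0, 0, 0, 0], [0, 0, 0, 0, 0, 0, 0], [0, 0, 0, 0, 0, 0, 0], [0, 0, 0, 0, 0, 0, 0]]]}}

```text
time_s: 4.95
tcp_pos: [0.4743, 0.0324, 0.1084]
ee_rot: [[0.015, -0.999, 0.041], [0.009, 0.041, 0.999], [-1.0, -0.014, 0.009]]
wrist_force: [-0.8, -0.4, 0.5]
gripper_width: 0.516
```

Request:
{"fn": "move_arm", "kwargs": {"series": [[[0, 0, 0, 0, 0, 0.3, 0], [0, 0, 0, 0, 0, 0.5, 0], [-0.06, 0.1, 0, 0, 0, 0.6, 0], [0, 0, 0, 0, 0, 0, 0], [0, 0, 0, 0, 0, 0, 0]]]}}

```text
time_s: 5.58
tcp_pos: [0.4726, 0.0319, 0.1926]
ee_rot: [[-0.004, -0.999, 0.042], [-0.001, 0.042, 0.999], [-1.0, 0.004, -0.001]]
wrist_force: [-0.5, 1.0, -1.8]
gripper_width: 0.471
```

```bash
python3 - <<'E'
from h import *
pic,d,P,c=cloud("scene"); save(pic,"s1")
E
```

```text
(no output)
```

View pics/s1.png

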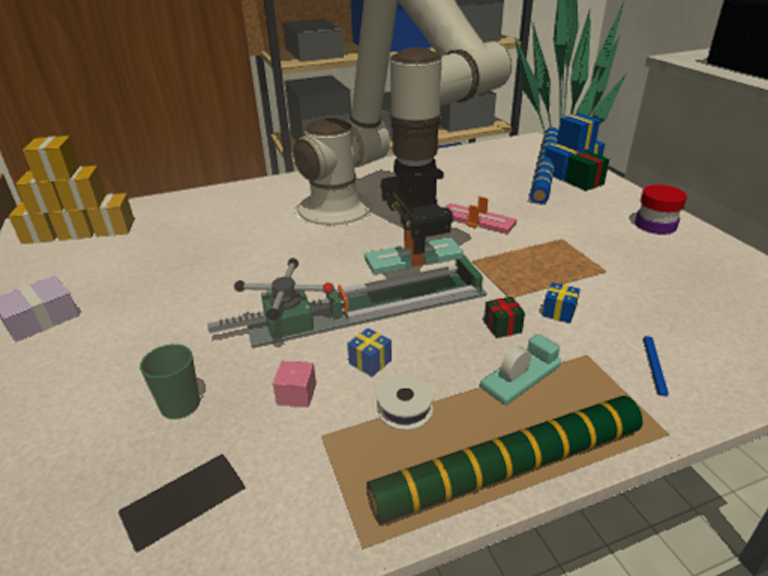

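Request:
{"fn": "move_arm", "kwargs": {"series": [[[0, 0, 0, 0, 0.5, 0, 0], [0, 0, 0, 0, 0.8, 0, 0], [0, 0, 0, 0, 0.9, 0, 0], [0, 0, 0, 0, 0.9, 0, 0], [0, 0, 0, 0, 0.9, 0, 0], [0, 0, 0, 0, 0.6, 0, 0], [0, 0, 0, 0, 0.2, 0, 0], [0, 0, 0, 0, 0, 0, 0], [0, 0, 0, 0, 0, 0, 0]]]}}

```text
time_s: 6.75
tcp_pos: [0.4676, 0.3241, 0.1804]
ee_rot: [[-0.021, -0.999, 0.047], [-0.016, 0.047, 0.999], [-1.0, 0.021, -0.017]]
wrist_force: [0.7, -0.6, -1.3]
gripper_width: 0.47
```

Request:
{"fn": "move_arm", "kwargs": {"series": [[[0.11, -0.15, 0, 0.05, 0.2, -0.4, 0], [0, 0, 0, 0, 0, -0.4, 0], [0, 0, 0, 0, 0, -0.3, 0], [0, 0, 0, 0, 0, 0, 0], [0, 0, 0, 0, 0, 0, 0]]]}}

```text
time_s: 7.38
tcp_pos: [0.4718, 0.33, 0.1146]
ee_rot: [[0.001, -0.999, 0.054], [0.0, 0.054, 0.999], [-1.0, -0.001, 0.0]]
wrist_force: [-0.3, 0.6, -0.6]
gripper_width: 0.472
```

Request:
{"fn": "move_arm", "kwargs": {"series": [[[0, 0, 0, 0, 0, -0.13, 0], [0, 0, 0, 0, 0, 0, 0], [0, 0, 0, 0, 0, -0.06, 0], [0, 0, 0, 0, 0, 0, 0]]]}}

```text
time_s: 7.88
tcp_pos: [0.4725, 0.3302, 0.1045]
ee_rot: [[0.003, -0.999, 0.055], [0.003, 0.055, 0.999], [-1.0, -0.003, 0.003]]
wrist_force: [-0.0, -0.0, -2.1]
gripper_width: 0.469
```

Request:
{"fn": "move_arm", "kwargs": {"series": [[[0, 0, 0, 0, 0, -0.05, 0], [0, 0, 0, 0, 0, 0, 0]]]}}

```text
time_s: 8.12
tcp_pos: [0.4729, 0.3308, 0.1034]
ee_rot: [[0.005, -0.999, 0.053], [0.004, 0.053, 0.999], [-1.0, -0.004, 0.004]]
wrist_force: [-0.8, -1.1, -0.8]
gripper_width: 0.474
```

Request:
{"fn": "move_arm", "kwargs": {"series": [[[0, 0, 0, 0, 0, -0.04, 0], [0, 0, 0, 0, 0, 0, 0], [0, 0, 0, 0, 0, 0, 0.7], [0, 0, 0, 0, 0, 0, 1], [0, 0, 0, 0, 0, 0, 1], [0, 0, 0, 0, 0, 0, 1]]]}}

```text
time_s: 8.88
tcp_pos: [0.4731, 0.3311, 0.1023]
ee_rot: [[0.005, -0.999, 0.052], [0.004, 0.052, 0.999], [-1.0, -0.005, 0.004]]
wrist_force: [-0.3, 0.8, -0.1]
gripper_width: 0.843
```

Request:
{"fn": "move_arm", "kwargs": {"series": [[[0, 0, 0, 0, 0, 0.3, 1], [0, 0, 0, 0, 0, 0.8, 1], [0, 0, 0, 0, 0, 0.9, 1], [0, 0, 0, 0.4, -0.5, 0.4, 1], [0, 0, 0, 0.6, -0.7, 0, 1], [0, 0, 0, 0.6, -0.7, 0, 1], [0, 0, 0, 0.6, -0.7, 0, 1], [0, 0, 0, 0.3, -0.3, 0, 1], [0, 0, 0, 0, 0, 0, 1], [0, 0, 0, 0, 0, 0, 1]]]}}

```text
time_s: 10.12
tcp_pos: [0.6271, 0.1525, 0.2519]
ee_rot: [[0.01, -0.999, 0.049], [0.005, 0.049, 0.999], [-1.0, -0.01, 0.006]]
wrist_force: [0.1, -0.7, -0.5]
gripper_width: 1.005
```

```bash
cat >> h.py <<'E'
def look(n,tag,names=("gift1",),zlo=.03,zhi=.065):
    s=r.sense(); R=s["ee_rot"]; print("t",s["time_s"],"tcp",s["tcp_pos"].round(4),"yaw",round(np.degrees(np.arctan2(R[1,1],R[0,1])),1),"toolx",R[:,0].round(3))
    pic,d,P,c=cloud(n); save(pic,tag)
    for nm in names:
        for t in spotter.trace(n,nm):
            if t["conf"]<.3: continue
            mm=t["mask"]; z=np.nanpercentile(P[mm][:,2],90); col=np.median(pic[mm],0)
            print(nm,round(t["conf"],2),np.round(t["centre"]),"z",z.round(3),rect_fit(P,mm,z-.008,z+.01),col)
    return pic,d,P,c
E
python3 - <<'E'
from h import *
look("top","t2",("gift1","cover")); look("wrist","w2",("gift1","cover"))
E
```

```text
t 10.125 tcp [0.6271 0.1525 0.2519] yaw 177.2 toolx [ 0.01   0.005 -1.   ]
gift1 0.79 [158. 147.] z 0.052 (267, array([0.6302, 0.2791]), (0.6312, 0.2796), (58, 53), 41.1) [71. 97. 92.]
gift1 0.74 [325. 146.] z 0.052 (271, array([ 0.6541, -0.2642]), (0.6549, -0.2644), (55, 57), 61.2) [171.  103.  116.5]
gift1 0.59 [280. 153.] z 0.052 (266, array([ 0.6247, -0.1213]), (0.6254, -0.1217), (55, 55), 30.4) [ 76. 105.  90.]
gift1 0.58 [202. 149.] z 0.052 (135, array([0.6293, 0.1353]), (0.6275, 0.1359), (56, 30), 2.4) [32. 22. 12.]
cover 0.63 [156. 197.] z 0.025 (384, array([0.4701, 0.2706]), (0.4675, 0.2759), (82, 62), 86.9) [68. 85. 72.]
cover 0.62 [215. 109.] z 0.065 (91, array([0.7667, 0.0882]), (0.7676, 0.0871), (20, 48), 17.0) [104. 131. 111.]
cover 0.37 [381. 158.] z 0.097 (143, array([ 0.606 , -0.4529]), (0.605, -0.451), (78, 78), 82.4) [20.  36.  24.5]
cover 0.3 [279. 201.] z 0.051 (36, array([ 0.4608, -0.1209]), (0.4629, -0.1233), (52, 13), 1.3) [130.5  76.5  27. ]
t 10.275 tcp [0.6268 0.1531 0.2522] yaw 177.3 toolx [ 0.011  0.005 -1.   ]
gift1 0.9 [259. 292.] z 0.051 (1300, array([0.6327, 0.2794]), (0.6325, 0.2806), (37, 77), 89.9) [81.  92.  78.5]
gift1 0.55 [259. 183.] z 0.051 (2913, array([0.6304, 0.1491]), (0.6307, 0.1505), (57, 56), 85.1) [32. 25. 14.]
cover 0.58 [381. 243.] z 0.023 (350, array([0.4769, 0.2402]), (0.4766, 0.2417), (16, 43), 87.5) [58. 83. 72.]
```

View pics/t2.png

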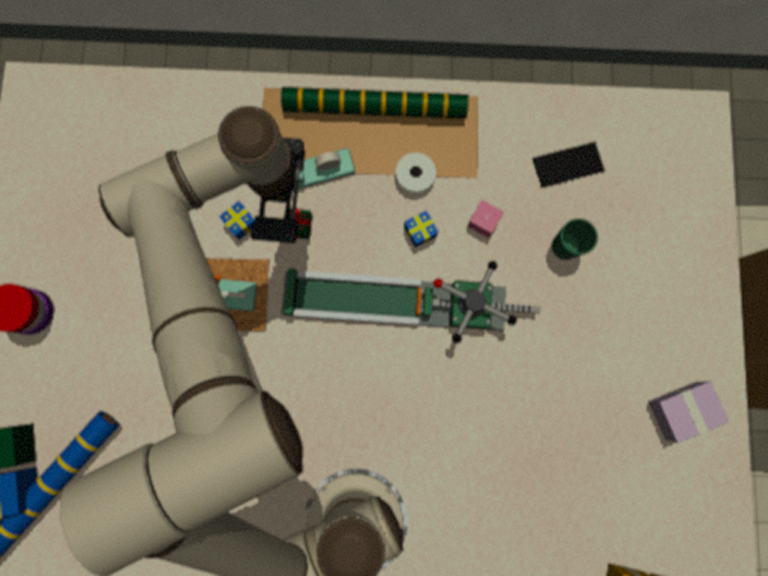

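View pics/w2.png

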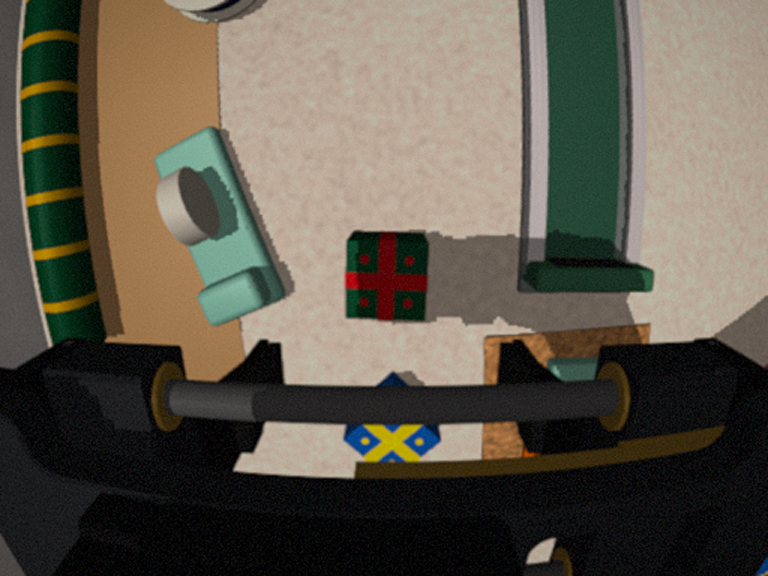

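Request:
{"fn": "move_arm", "kwargs": {"series": [[[-0.03, 0.08, -0.27, 0.05, -0.04, -0.4, 0.82], [0, 0, 0, 0, 0, -0.7, 0.82], [0, 0, 0, 0, 0, -0.7, 0.82], [0, 0, 0, 0, 0, -0.2, 0.82], [0, 0, 0, 0, 0, 0, 0.82], [0, 0, 0, 0, 0, 0, 0.82]]]}}

```text
time_s: 11.18
tcp_pos: [0.6294, 0.1513, 0.1268]
ee_rot: [[-0.001, -0.996, 0.089], [0.001, 0.089, 0.996], [-1.0, 0.001, 0.0]]
wrist_force: [-0.0, 0.1, -0.1]
gripper_width: 0.82
```

Request:
{"fn": "move_arm", "kwargs": {"series": [[[0, 0, 0, 0.02, -0.01, -0.5, 0.82], [0, 0, 0, 0, 0, 0, 0.82], [0, 0, 0, 0, 0, 0, 0.82]]]}}

```text
time_s: 11.55
tcp_pos: [0.6338, 0.1521, 0.1025]
ee_rot: [[0.009, -0.996, 0.088], [0.005, 0.088, 0.996], [-1.0, -0.009, 0.005]]
wrist_force: [0.4, 0.2, 0.2]
gripper_width: 0.818
```

Request:
{"fn": "move_arm", "kwargs": {"series": [[[-0.04, 0.06, 0, -0.05, -0.01, -0.2, 0.82], [0, 0, 0, 0, 0, 0, 0.82], [0, 0, 0, 0, 0, 0, 0.3], [0, 0, 0, 0, 0, 0, 0], [0, 0, 0, 0, 0, 0, 0]]]}}

```text
time_s: 12.18
tcp_pos: [0.6317, 0.152, 0.0928]
ee_rot: [[0.005, -0.996, 0.088], [0.001, 0.088, 0.996], [-1.0, -0.005, 0.001]]
wrist_force: [0.8, -0.7, 0.3]
gripper_width: 0.646
```

Request:
{"fn": "move_arm", "kwargs": {"series": [[[0, 0, 0, 0, 0, 0.4, 0], [0, 0, 0, 0, 0, 0.7, 0], [0, 0, 0, 0, 0, 0.5, 0], [0, 0, 0, -0.5, -0.1, 0, 0], [0, 0, 0.3, -0.7, -0.2, 0, 0], [0, 0, 0, -0.7, -0.2, 0, 0], [0, 0, 0, -0.5, -0.1, 0, 0], [0, 0, 0, 0, 0, 0, 0], [0, 0, 0, 0, 0, 0, 0]]]}}

```text
time_s: 13.3
tcp_pos: [0.4816, 0.1139, 0.1888]
ee_rot: [[0.0, -0.999, 0.046], [0.0, 0.046, 0.999], [-1.0, -0.0, 0.0]]
wrist_force: [0.1, 0.4, -0.4]
gripper_width: 0.64
```

Request:
{"fn": "move_arm", "kwargs": {"series": [[[0, 0, 0, -0.1, 0, -0.4, 0], [0, 0, 0, 0, 0, -0.5, 0], [0, 0, 0, 0, 0, 0, 0], [0, 0, 0, 0, 0, 0, 0]]]}}

```text
time_s: 13.8
tcp_pos: [0.4798, 0.1156, 0.1348]
ee_rot: [[0.005, -0.999, 0.046], [0.002, 0.046, 0.999], [-1.0, -0.005, 0.002]]
wrist_force: [0.4, -0.7, -1.0]
gripper_width: 0.641
```

```bash
python3 - <<'E'
from h import *
look("wrist","w3",("gift1","stop"))
E
```

```text
t 13.8 tcp [0.4798 0.1156 0.1348] yaw 177.3 toolx [ 0.005  0.002 -1.   ]
gift1 0.93 [262. 234.] z 0.093 (7793, array([0.4784, 0.1076]), (0.4789, 0.1138), (57, 57), 87.6) [ 8. 30. 15.]
stop 0.47 [314. 289.] z 0.055 (135, array([0.4799, 0.1568]), (0.4806, 0.1563), (13, 79), 87.6) [ 52.  100.5  70. ]
```

View pics/w3.png

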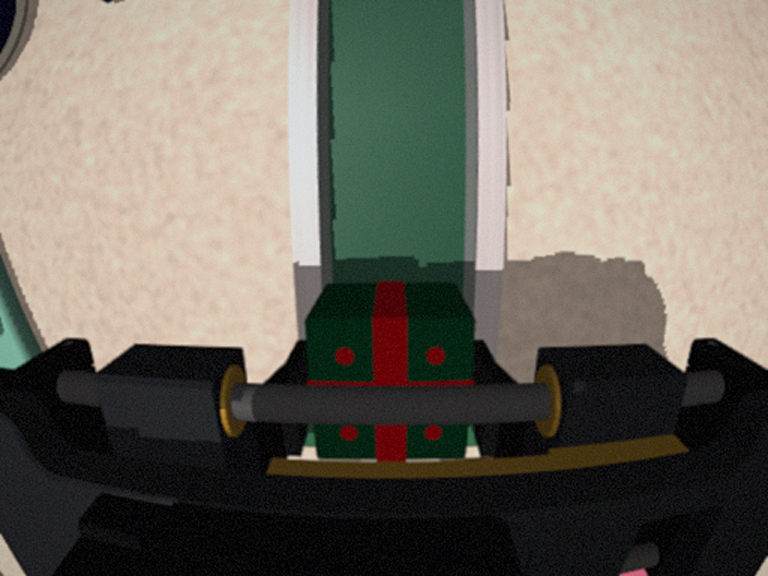

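Request:
{"fn": "move_arm", "kwargs": {"series": [[[0, 0.03, 0, -0.07, 0, -0.3, 0], [0, 0, 0, 0, 0, 0, 0], [0, 0, 0, 0, 0, 0, 0]]]}}

```text
time_s: 14.32
tcp_pos: [0.4769, 0.1163, 0.1196]
ee_rot: [[0.007, -0.999, 0.046], [0.005, 0.046, 0.999], [-1.0, -0.006, 0.006]]
wrist_force: [-0.7, 0.1, -1.4]
gripper_width: 0.638
```

```bash
python3 - <<'E'
from h import *
pic,d,P,c=look("wrist","w4",("gift1",))
for y0 in(-.05,-.02,.01,.04):
    m=np.abs(P[...,1]-y0)<.004
    x=P[...,0][m&(np.abs(P[...,2]-.027)<.006)]; x=x[(x>.4)&(x<.54)]
    lo=x[x<.47]; hi=x[x>.47]
    print(y0,np.percentile(lo,[1,99]),np.percentile(hi,[1,99]),"exp centre",.4715+(y0-.032)*.0454)
m=(np.abs(P[...,0]-.47)<.02)&(P[...,2]<.02)&(np.abs(P[...,1])<.06); print("floor",np.nanmedian(P[...,2][m]))
E
```

```text
t 14.325 tcp [0.4769 0.1163 0.1196] yaw 177.4 toolx [ 0.007  0.005 -1.   ]
gift1 0.71 [262. 233.] z 0.078 (7758, array([0.4755, 0.1085]), (0.4756, 0.1146), (57, 57), 88.2) [ 8. 31. 16.]Traceback (most recent call last):
  File "<stdin>", line 7, in <module>
    return _quantile_unchecked(
        a, q, axis, out, overwrite_input, method, keepdims, weights)
    return _ureduce(a,
                    func=_quantile_ureduce_func,
    ...<5 lines>...
                    overwrite_input=overwrite_input,
                    method=method)
    r = func(a, **kwargs)
    result = _quantile(arr,
                       quantiles=q,
    ...<2 lines>...
                       out=out,
                       weights=wgt)
    slices_having_nans = np.isnan(arr[-1, ...])
                                  ~~~^^^^^^^^^
IndexError: index -1 is out of bounds for axis 0 with size 0
```

Request:
{"fn": "move_arm", "kwargs": {"series": [[[-0.04, 0.05, 0, -0.01, 0, -0.2, 0], [0, 0, 0, 0, 0, 0, 0], [0, 0, 0, 0, 0, -0.1, 0], [0, 0, 0, 0, 0, 0, 0], [0, 0, 0, 0, 0, 0, 0]]]}}

```text
time_s: 15.05
tcp_pos: [0.477, 0.1169, 0.1021]
ee_rot: [[0.001, -0.999, 0.045], [-0.0, 0.045, 0.999], [-1.0, -0.001, 0.0]]
wrist_force: [-1.2, -0.5, -0.2]
gripper_width: 0.64
```

Request:
{"fn": "move_arm", "kwargs": {"series": [[[0, 0, 0, 0, 0, 0, 0.6], [0, 0, 0, 0, 0, 0, 1], [0, 0, 0, 0, 0, 0, 1], [0, 0, 0, 0, 0, 0.4, 1], [0, 0, 0, 0, 0, 0.7, 1], [0, 0, 0, 0, 0, 0.9, 1], [0, 0, -0.9, 0.4, 0.4, 0.3, 1], [0, 0, -0.95, 0.5, 0.5, 0, 1], [0, 0, -0.95, 0.5, 0.5, 0, 1], [0, 0, -0.95, 0.5, 0.5, 0, 1], [0, 0, -0.95, 0.4, 0.5, 0, 1], [0, 0, -0.7, 0.2, 0.2, 0, 1], [0, 0, 0, 0, 0, 0, 1], [0, 0, 0, 0, 0, 0, 1]]]}}

```text
time_s: 16.8
tcp_pos: [0.6292, 0.2757, 0.2427]
ee_rot: [[-0.001, -0.68, 0.733], [0.001, 0.733, 0.68], [-1.0, 0.001, -0.0]]
wrist_force: [0.3, 0.5, -0.6]
gripper_width: 0.994
```

```bash
python3 - <<'E'
from h import *
look("top","t5",("gift1",)); look("wrist","w5",("gift1",))
E
```

```text
t 16.8 tcp [0.6292 0.2757 0.2427] yaw 132.8 toolx [-0.001  0.001 -1.   ]
gift1 0.87 [204. 196.] z 0.062 (299, array([0.4752, 0.1152]), (0.4749, 0.1162), (55, 58), 1.2) [68. 49. 32.]
gift1 0.83 [321. 146.] z 0.052 (278, array([ 0.6539, -0.2641]), (0.6546, -0.2641), (56, 57), 62.2) [173. 105. 118.]
gift1 0.64 [157. 146.] z 0.052 (296, array([0.6311, 0.2788]), (0.6314, 0.2787), (57, 56), 41.8) [73. 85. 67.]
gift1 0.63 [280. 152.] z 0.052 (270, array([ 0.6252, -0.1212]), (0.6262, -0.1212), (56, 57), 30.7) [ 79. 109. 100.]
t 16.9 tcp [0.6292 0.2755 0.2431] yaw 132.8 toolx [-0.001  0.001 -1.   ]
gift1 0.91 [260. 194.] z 0.051 (3005, array([0.6316, 0.2782]), (0.6328, 0.279), (57, 55), 41.7) [50. 80. 71.]
gift1 0.81 [240.   5.] z 0.06 (134, array([0.5012, 0.1382]), (0.4993, 0.1386), (21, 19), 70.3) [ 5. 22. 13.]
gift1 0.79 [36. 10.] z 0.051 (247, array([ 0.6479, -0.1075]), (0.6485, -0.1095), (11, 57), 26.7) [ 7. 30. 44.]
gift1 0.48 [369. 120.] z 0.005 (14951, array([0.4795, 0.3217]), (0.4706, 0.3359), (161, 250), 1.3) [119.  80.  45.]
```

View pics/w5.png

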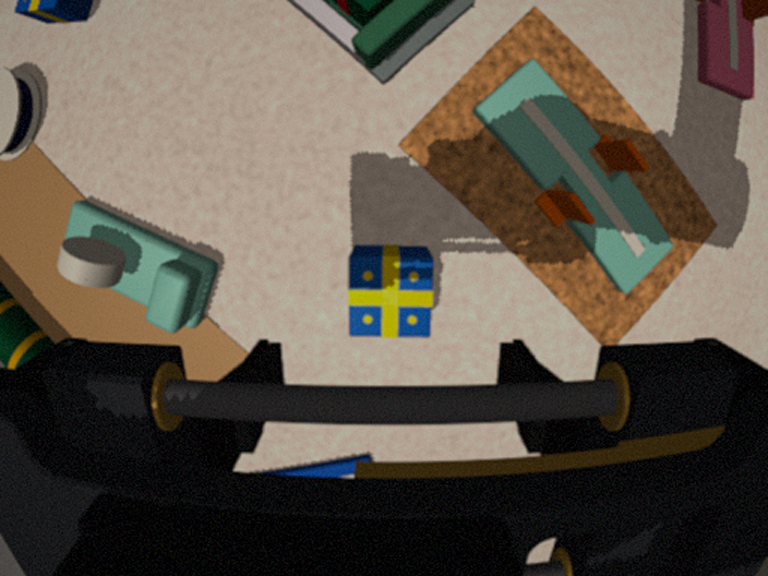

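View pics/t5.png

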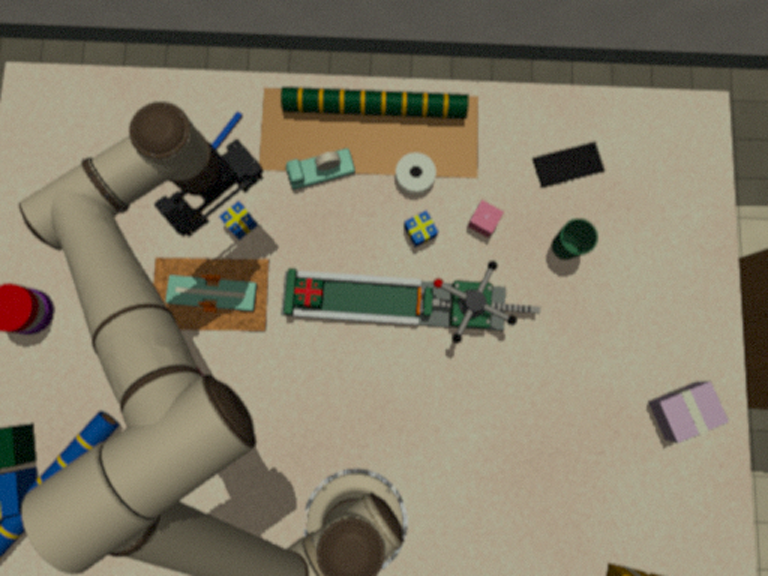

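Request:
{"fn": "move_arm", "kwargs": {"series": [[[0, 0, -0.12, 0.03, 0.04, -0.4, 1], [0, 0, 0, 0, 0, -0.7, 1], [0, 0, 0, 0, 0, -0.6, 1], [0, 0, 0, 0, 0, -0.3, 1], [0, 0, 0, 0, 0, 0, 1], [0, 0, 0, 0, 0, 0, 1]]]}}

```text
time_s: 17.75
tcp_pos: [0.6319, 0.277, 0.1267]
ee_rot: [[0.009, -0.667, 0.745], [0.006, 0.745, 0.667], [-1.0, -0.001, 0.011]]
wrist_force: [0.1, -0.2, 0.2]
gripper_width: 1.005
```

Request:
{"fn": "move_arm", "kwargs": {"series": [[[-0.05, 0.07, 0, -0.02, 0.02, -0.55, 1], [0, 0, 0, 0, 0, 0, 1], [-0.02, 0.03, 0, -0.02, 0, -0.12, 1], [0, 0, 0, 0, 0, 0, 1], [0, 0, 0, 0, 0, 0, 1]]]}}

```text
time_s: 18.38
tcp_pos: [0.6334, 0.2805, 0.0948]
ee_rot: [[0.008, -0.669, 0.744], [0.004, 0.744, 0.669], [-1.0, -0.002, 0.008]]
wrist_force: [-0.5, 0.0, 0.6]
gripper_width: 1.002
```

Request:
{"fn": "move_arm", "kwargs": {"series": [[[-0.03, 0.05, 0, -0.02, -0.01, -0.05, 0.6], [0, 0, 0, 0, 0, 0, 0.2], [0, 0, 0, 0, 0, 0, 0], [0, 0, 0, 0, 0, 0, 0], [0, 0, 0, 0, 0, 0, 0]]]}}

```text
time_s: 19.0
tcp_pos: [0.6324, 0.2799, 0.0926]
ee_rot: [[0.001, -0.669, 0.743], [0.0, 0.743, 0.669], [-1.0, -0.001, 0.001]]
wrist_force: [-0.9, 0.4, -0.7]
gripper_width: 0.64
```

Request:
{"fn": "move_arm", "kwargs": {"series": [[[0, 0, 0, 0, 0, 0.4, 0], [0, 0, 0, 0, 0, 0.7, 0], [0, 0, 0, 0, 0, 0.5, 0], [0, 0, 0.8, -0.4, -0.5, 0.1, 0], [0, 0, 0.95, -0.45, -0.65, 0, 0], [0, 0, 0.95, -0.45, -0.65, 0, 0], [0, 0, 0.95, -0.45, -0.65, 0, 0], [0, 0, 0.95, -0.45, -0.65, 0, 0], [0, 0, 0.8, -0.3, -0.4, 0, 0], [0, 0, 0, 0, 0, 0, 0], [0, 0, 0, 0, 0, 0, 0]]]}}

```text
time_s: 20.38
tcp_pos: [0.4741, 0.0633, 0.1934]
ee_rot: [[-0.002, -0.998, 0.061], [-0.003, 0.061, 0.998], [-1.0, 0.002, -0.004]]
wrist_force: [-0.3, 0.8, -0.8]
gripper_width: 0.642
```

Request:
{"fn": "move_arm", "kwargs": {"series": [[[0, 0, 0.1, -0.02, -0.13, -0.4, 0], [0, 0, 0, 0, 0, -0.5, 0], [0, 0, 0, 0, 0, 0, 0], [0, 0, 0, 0, 0, 0, 0]]]}}

```text
time_s: 20.88
tcp_pos: [0.4768, 0.0586, 0.1395]
ee_rot: [[0.003, -0.999, 0.045], [-0.002, 0.045, 0.999], [-1.0, -0.003, -0.002]]
wrist_force: [0.5, 0.3, -0.0]
gripper_width: 0.643
```

```bash
python3 - <<'E'
from h import *
pic,d,P,c=look("wrist","w6",("gift1",))
m=(P[...,2]>.05)&(P[...,2]<.066)&(np.abs(P[...,0]-.475)<.02)&(P[...,1]>.0); print(m.sum(), np.percentile(P[m][:,1],[1,50,99]) if m.sum() else 0)
E
```

```text
t 20.875 tcp [0.4768 0.0586 0.1395] yaw 177.4 toolx [ 0.003 -0.002 -1.   ]
gift1 0.83 [65. 22.] z 0.051 (2459, array([ 0.6261, -0.1095]), (0.6281, -0.1212), (56, 59), 31.5) [13. 60. 48.]
gift1 0.8 [260. 235.] z 0.098 (7462, array([0.4754, 0.0519]), (0.4759, 0.0576), (56, 57), 87.5) [10. 43. 78.]
gift1 0.68 [  6. 231.] z 0.02 (327, array([0.7486, 0.0691]), (0.7475, 0.0656), (40, 21), 77.4) [48. 67. 59.]
437 [0.02967367 0.03046932 0.03171048]
```

View pics/w6.png

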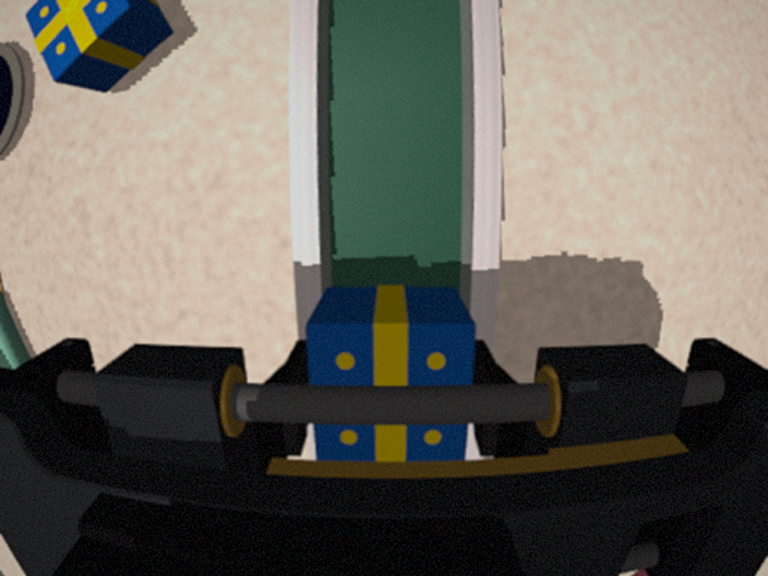

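Request:
{"fn": "move_arm", "kwargs": {"series": [[[0, 0, 0, -0.1, -0.07, -0.1, 0], [0, 0, 0, 0, 0, 0, 0], [0, 0.02, 0, -0.03, 0, -0.3, 0], [0, 0, 0, 0, 0, 0, 0], [0, 0, 0, 0, 0, 0, 0]]]}}

```text
time_s: 21.6
tcp_pos: [0.4696, 0.0545, 0.1178]
ee_rot: [[0.006, -0.999, 0.045], [0.001, 0.045, 0.999], [-1.0, -0.006, 0.001]]
wrist_force: [0.4, -0.2, -0.2]
gripper_width: 0.642
```

Request:
{"fn": "move_arm", "kwargs": {"series": [[[0, 0.04, 0, 0.04, 0, -0.18, 0], [0, 0, 0, 0, 0, 0, 0], [0, 0, 0, 0, 0, -0.1, 0], [0, 0, 0, 0, 0, 0, 0], [0, 0, 0, 0, 0, 0, 0]]]}}

```text
time_s: 22.22
tcp_pos: [0.4738, 0.0552, 0.102]
ee_rot: [[0.004, -0.999, 0.044], [0.002, 0.044, 0.999], [-1.0, -0.004, 0.002]]
wrist_force: [0.8, -0.3, 0.8]
gripper_width: 0.644
```

Request:
{"fn": "move_arm", "kwargs": {"series": [[[0, 0, 0, 0, 0, 0, 0.6], [0, 0, 0, 0, 0, 0, 1], [0, 0, 0, 0, 0, 0, 1], [0, 0, 0, 0, 0, 0.4, 1], [0, 0, 0, 0, 0, 0.7, 1], [0, 0, 0, 0, 0, 0.9, 1], [0, 0, 0.6, 0.4, -0.4, 0.3, 1], [0, 0, 0.9, 0.55, -0.6, 0, 1], [0, 0, 0.9, 0.55, -0.6, 0, 1], [0, 0, 0.9, 0.55, -0.6, 0, 1], [0, 0, 0.7, 0.35, -0.5, 0, 1], [0, 0, 0, 0, 0, 0, 1], [0, 0, 0, 0, 0, 0, 1]]]}}

```text
time_s: 23.85
tcp_pos: [0.6202, -0.1124, 0.2437]
ee_rot: [[0.004, -0.86, -0.51], [0.003, -0.51, 0.86], [-1.0, -0.005, 0.0]]
wrist_force: [0.4, 0.7, -0.6]
gripper_width: 0.999
```

```bash
python3 - <<'E'
from h import *
look("top","t7",("gift1","red_knob")); look("wrist","w7",("gift1",))
E
```

```text
t 23.85 tcp [ 0.6202 -0.1124  0.2437] yaw -149.4 toolx [ 0.004  0.003 -1.   ]
gift1 0.85 [325. 145.] z 0.051 (283, array([ 0.6542, -0.2638]), (0.655, -0.2643), (56, 58), 61.6) [166. 101. 114.]
t 24.0 tcp [ 0.6202 -0.1117  0.2443] yaw -149.3 toolx [ 0.005  0.002 -1.   ]
gift1 0.79 [309.  44.] z 0.051 (3118, array([ 0.6565, -0.2633]), (0.6563, -0.2645), (57, 57), 62.7) [168.  92. 111.]
gift1 0.64 [261. 179.] z 0.051 (3130, array([ 0.6282, -0.1228]), (0.6279, -0.1218), (56, 57), 29.3) [53. 74. 72.]
```

View pics/w7.png

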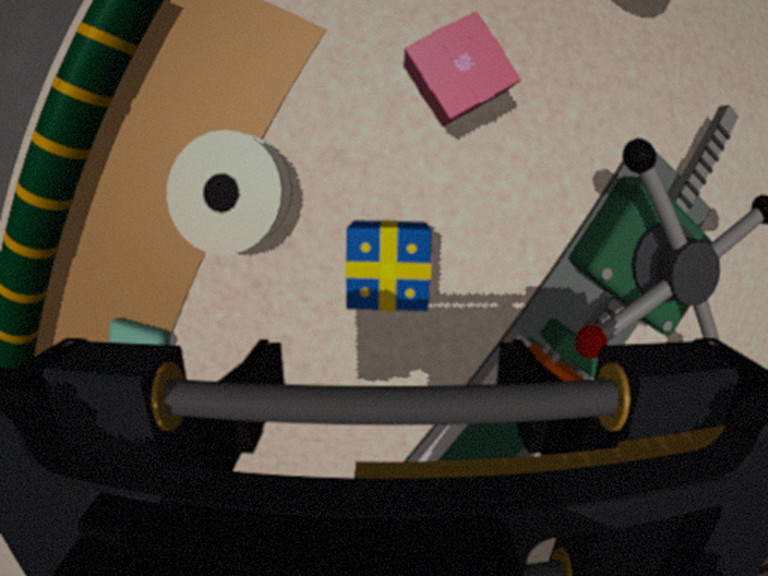

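View pics/t7.png

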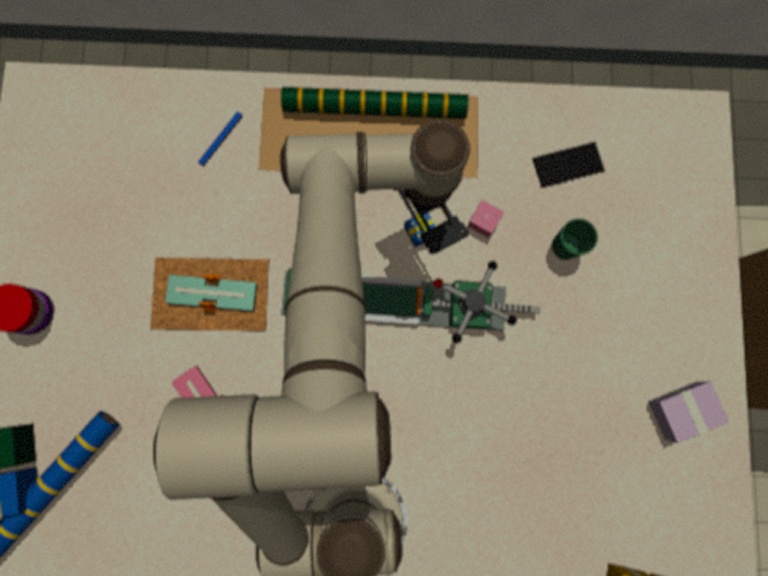

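Request:
{"fn": "move_arm", "kwargs": {"series": [[[-0.02, 0.03, 0, 0.08, -0.16, -0.4, 1], [0, 0, 0, 0, 0, -0.7, 1], [0, 0, 0, 0, 0, -0.6, 1], [0, 0, 0, 0, 0, -0.3, 1], [0, 0, 0, 0, 0, 0, 1], [0, 0, 0, 0, 0, 0, 1]]]}}

```text
time_s: 24.85
tcp_pos: [0.6257, -0.1178, 0.1259]
ee_rot: [[0.009, -0.856, -0.516], [-0.001, -0.516, 0.856], [-1.0, -0.008, -0.005]]
wrist_force: [0.2, 0.0, -0.6]
gripper_width: 0.998
```

Request:
{"fn": "move_arm", "kwargs": {"series": [[[0, 0.07, 0, -0.01, -0.06, -0.55, 1], [0, 0, 0, 0, 0, 0, 1], [0, 0.03, 0, -0.02, 0, -0.12, 1], [0, 0, 0, 0, 0, 0, 1], [0, 0, 0, 0, 0, 0, 1]]]}}

```text
time_s: 25.48
tcp_pos: [0.6279, -0.1208, 0.0928]
ee_rot: [[0.009, -0.855, -0.518], [-0.001, -0.518, 0.855], [-1.0, -0.007, -0.006]]
wrist_force: [0.2, -0.4, 0.4]
gripper_width: 0.999
```

Request:
{"fn": "move_arm", "kwargs": {"series": [[[0, 0.06, 0, -0.01, -0.01, 0, 0.6], [0, 0, 0, 0, 0, 0, 0.2], [0, 0, 0, 0, 0, 0, 0], [0, 0, 0, 0, 0, 0, 0], [0, 0, 0, 0, 0, 0, 0], [0, 0, 0, 0, 0, 0.4, 0], [0, 0, 0, 0, 0, 0.7, 0], [0, 0, 0, 0, 0, 0.5, 0], [0, 0, -0.6, -0.4, 0.2, 0.1, 0], [0, 0, -0.9, -0.6, 0.4, 0, 0], [0, 0, -0.9, -0.6, 0.5, 0, 0], [0, 0, -0.9, -0.5, 0.4, 0, 0], [0, 0, -0.7, -0.4, 0.3, 0, 0], [0, 0, 0, 0, 0, 0, 0], [0, 0, 0, 0, 0, 0, 0]]]}}

```text
time_s: 27.35
tcp_pos: [0.4693, -0.0115, 0.194]
ee_rot: [[-0.007, -0.999, 0.034], [0.003, 0.034, 0.999], [-1.0, 0.007, 0.003]]
wrist_force: [0.5, 0.1, -1.1]
gripper_width: 0.641
```

Request:
{"fn": "move_arm", "kwargs": {"series": [[[-0.02, -0.05, -0.07, 0.0, 0.05, -0.4, 0], [0, 0, 0, 0, 0, -0.5, 0], [0, 0, 0, 0, 0, 0, 0], [0, 0, 0, 0, 0, 0, 0]]]}}

```text
time_s: 27.85
tcp_pos: [0.4731, -0.0095, 0.1398]
ee_rot: [[0.004, -0.999, 0.045], [0.001, 0.045, 0.999], [-1.0, -0.004, 0.001]]
wrist_force: [-0.2, 0.1, -2.7]
gripper_width: 0.645
```

```bash
python3 - <<'E'
from h import *
pic,d,P,c=look("wrist","w8",("gift1",))
pic,d,P,c=look("top","t8",("gift1","red_knob"))
E
```

```text
t 27.85 tcp [ 0.4731 -0.0095  0.1398] yaw 177.4 toolx [ 0.004  0.001 -1.   ]
gift1 0.88 [260. 237.] z 0.097 (7662, array([ 0.4716, -0.017 ]), (0.472, -0.0109), (57, 56), 85.8) [11. 44. 77.]
gift1 0.38 [228. 305.] z 0.167 (18, array([ 0.4783, -0.0347]), (0.4784, -0.0347), (3, 1), 7.3) [ 18.5  62.  106.5]
t 27.95 tcp [ 0.4728 -0.0094  0.1399] yaw 177.4 toolx [ 0.004  0.001 -1.   ]
red_knob 0.59 [316. 203.] z 0.101 (338, array([ 0.4573, -0.234 ]), (0.4589, -0.2326), (137, 136), 21.3) [70.5 62.5 60. ]
```

View pics/t8.png

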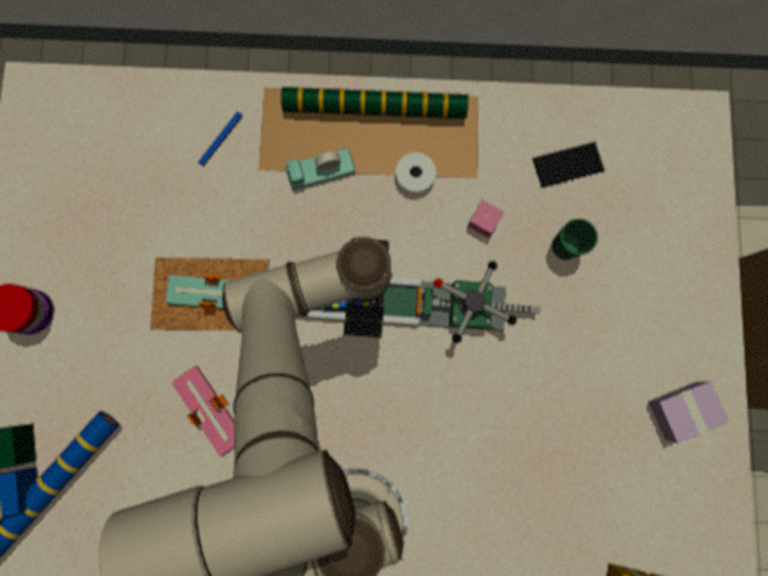

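Request:
{"fn": "move_arm", "kwargs": {"series": [[[0, 0.04, 0, -0.07, 0.02, -0.4, 0], [0, 0, 0, 0, 0, 0, 0], [0, 0, 0, 0, 0, -0.1, 0], [0, 0, 0, 0, 0, 0, 0], [0, 0, 0, 0, 0, 0, 0]]]}}

```text
time_s: 28.72
tcp_pos: [0.4706, -0.0075, 0.1127]
ee_rot: [[0.006, -0.999, 0.044], [0.003, 0.044, 0.999], [-1.0, -0.006, 0.003]]
wrist_force: [-0.3, 0.9, -1.2]
gripper_width: 0.639
```

Request:
{"fn": "move_arm", "kwargs": {"series": [[[-0.02, 0.05, 0, -0.03, 0, -0.15, 0], [0, 0, 0, 0, 0, 0, 0], [0, 0, 0, 0, 0, -0.06, 0], [0, 0, 0, 0, 0, 0, 0], [0, 0, 0, 0, 0, 0, 0]]]}}

```text
time_s: 29.35
tcp_pos: [0.4697, -0.007, 0.1039]
ee_rot: [[0.001, -0.999, 0.042], [-0.0, 0.042, 0.999], [-1.0, -0.001, -0.0]]
wrist_force: [-0.5, 0.3, -0.9]
gripper_width: 0.646
```

Request:
{"fn": "move_arm", "kwargs": {"series": [[[0, 0, 0, 0, 0, -0.05, 0], [0, 0, 0, 0, 0, 0, 0], [0, 0, 0, 0, 0, 0, 0.6], [0, 0, 0, 0, 0, 0, 1], [0, 0, 0, 0, 0, 0, 1], [0, 0, 0, 0, 0, 0.4, 1], [0, 0, 0, 0, 0, 0.7, 1], [0, 0, 0, 0, 0, 0.8, 1], [0, 0, 0, 0, -0.8, 0.3, 0.5], [0, 0, 0, 0, -0.9, 0, 0], [0, 0, 0, 0, -0.9, 0, 0], [0, 0, 0, 0, -0.9, 0, 0], [0, 0, 0, 0, 0, 0, 0], [0, 0, 0, 0, 0, 0, 0]]]}}

```text
time_s: 31.1
tcp_pos: [0.4689, -0.2233, 0.2367]
ee_rot: [[-0.002, -0.999, 0.038], [-0.004, 0.038, 0.999], [-1.0, 0.002, -0.004]]
wrist_force: [0.6, 0.5, 0.3]
gripper_width: 0.402
```

```bash
python3 - <<'E'
from h import *
pic,d,P,c=look("top","t9",("gift1","red_knob","coffee","spool"))
pic,d,P,c=look("wrist","w9",("gift1",))
pic,d,P,c=look("scene","s9",("gift1",))
E
```

```text
t 31.1 tcp [ 0.4689 -0.2233  0.2367] yaw 177.8 toolx [-0.002 -0.004 -1.   ]
gift1 0.87 [222. 197.] z 0.062 (308, array([0.4719, 0.0554]), (0.4723, 0.0556), (57, 57), 87.1) [71. 99. 98.]
gift1 0.77 [328. 146.] z 0.052 (256, array([ 0.6542, -0.2643]), (0.6543, -0.2646), (53, 58), 59.1) [166. 100. 113.]
gift1 0.72 [207. 198.] z 0.062 (296, array([0.4738, 0.1143]), (0.4747, 0.1142), (55, 60), 1.6) [67.5 47.  30. ]
gift1 0.48 [284. 208.] z 0.089 (170, array([ 0.448 , -0.2082]), (0.459, -0.2321), (136, 139), 20.9) [73. 84. 67.]
gift1 0.43 [238. 194.] z 0.062 (109, array([0.4709, 0.0092]), (0.4689, 0.0081), (22, 55), 86.9) [ 57.  92. 113.]
gift1 0.34 [305. 195.] z 0.1 (135, array([ 0.4438, -0.2194]), (0.4577, -0.235), (130, 138), 19.0) [58.5 52.  45. ]
red_knob 0.5 [223. 196.] z 0.062 (307, array([0.4718, 0.0555]), (0.4723, 0.0556), (57, 57), 87.1) [69. 99. 94.]
red_knob 0.48 [304. 200.] z 0.1 (124, array([ 0.4467, -0.2178]), (0.4583, -0.2348), (131, 138), 19.0) [57. 50. 44.]
coffee 0.7 [383. 159.] z 0.097 (143, array([ 0.6079, -0.4538]), (0.6047, -0.4512), (78, 79), 2.5) [18. 35. 23.]
spoo
[... 362 characters left out ...]
001 -0.004 -1.   ]
gift1 0.84 [286. 188.] z 0.058 (215, array([0.4801, 0.0519]), (0.4755, 0.0539), (57, 62), 86.9) [49. 77. 94.]
gift1 0.81 [300. 184.] z 0.057 (211, array([0.4833, 0.1121]), (0.477, 0.1137), (69, 61), 88.0) [46. 50. 36.]
gift1 0.8 [193. 255.] z 0.048 (403, array([ 0.6624, -0.2666]), (0.6592, -0.2657), (57, 58), 63.1) [156.   95.5 101.5]
gift1 0.78 [266. 192.] z 0.058 (224, array([ 0.4759, -0.0115]), (0.4722, -0.0098), (58, 60), 86.7) [58. 77. 95.]
gift1 0.75 [350. 245.] z 0.057 (127, array([0.7783, 0.0807]), (0.7656, 0.1134), (23, 110), 14.1) [111. 148. 127.]
gift1 0.48 [227. 197.] z 0.048 (35, array([ 0.4751, -0.1247]), (0.4722, -0.1266), (13, 55), 85.5) [111.   75.5  38.5]
```

View pics/s9.png

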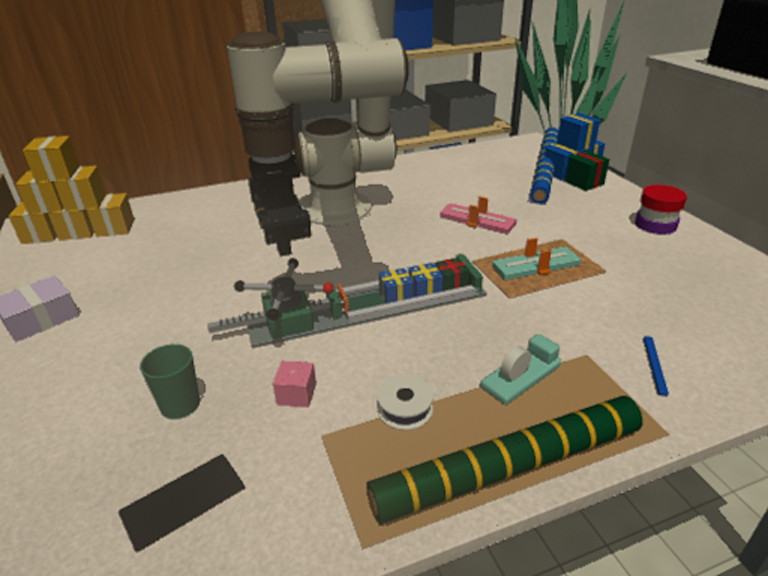

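View pics/w9.png

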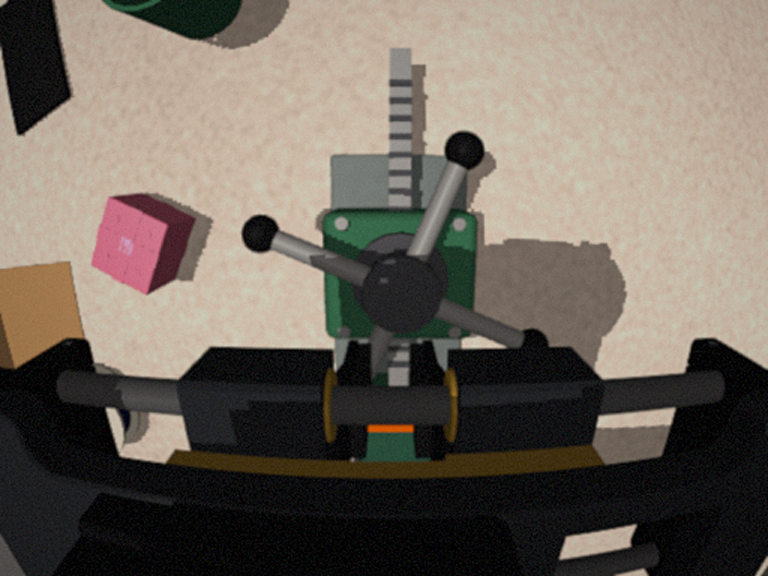

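```bash
cat >> h.py <<'E'
HUB=np.array([.460,-.2325])
from scipy.optimize import least_squares
def handle(n,P=None,pic=None,zs=None,ret=False):
    if P is None: pic,d,P,c=cloud(n)
    z=P[...,2]; xy=P[...,:2]-HUB; rr=np.hypot(*np.moveaxis(xy,-1,0)); a=np.degrees(np.arctan2(xy[...,1],xy[...,0]))
    m=(z>.086)&(z<.104)&(rr>.030)&(rr<.099)
    def f(p,Q):
        q=Q-HUB-p[:2]; 
        return np.min([np.abs(-np.sin(t)*q[:,0]+np.cos(t)*q[:,1]) for t in np.radians(p[2]+np.array([0,90]))],0)
    Q=P[m][:,:2]
    best=min((least_squares(lambda p:np.r_[f(p,Q),np.array([p[0],p[1]])*len(Q)**.5*.3],[0,0,t],x_scale=[.002,.002,3],loss="soft_l1",f_scale=.004) for t in range(0,90,15)),key=lambda s:s.cost)
    hsv=cv2.cvtColor(pic,cv2.COLOR_RGB2HSV); red=m&(rr>.07)&((hsv[...,0]<6)|(hsv[...,0]>172))&(hsv[...,1]>150)
    ra=np.degrees(np.angle(np.exp(1j*np.radians(a[red])).mean())) if red.sum() else None
    print(n,"pts",m.sum(),"spoke angle mod 90 (world ccw):",best.x[2]%90,"hub",(HUB+best.x[:2]).round(4),"red angle",ra,red.sum())
    return best.x
E
python3 - <<'E'
from h import *
for n in("wrist","scene","top"): handle(n)
E
```

```text
wrist pts 3600 spoke angle mod 90 (world ccw): 65.4498003595063 hub [ 0.4609 -0.2354] red angle -98.89112125601422 25
scene pts 341 spoke angle mod 90 (world ccw): 64.86429595894958 hub [ 0.4679 -0.2347] red angle 58.5915842211309 32
top pts 223 spoke angle mod 90 (world ccw): 65.01500743063532 hub [ 0.4604 -0.2314] red angle 68.21495612043184 21
```

Request:
{"fn": "move_arm", "kwargs": {"series": [[[0, 0, 0, -0.48, 0.72, 0, 0], [0, 0, 0, 0, 0, 0, 0], [0, 0, 0, 0, 0, -0.6, 0], [0, 0, 0, 0, 0, -0.6, 0], [0, 0, 0, 0, 0, 0, 0], [0, 0, 0, 0, 0, 0, 0]]]}}

```text
time_s: 32.45
tcp_pos: [0.4434, -0.1798, 0.1663]
ee_rot: [[0.006, -0.999, 0.036], [-0.007, 0.036, 0.999], [-1.0, -0.007, -0.006]]
wrist_force: [1.1, 0.3, 0.8]
gripper_width: 0.006
```

```bash
cat >> h.py <<'E'
def plan(n,step,rad=.058,z=.144,hub=(.460,-.2335)):
    s=r.sense(); R=s["ee_rot"]; p=s["tcp_pos"]; q=p[:2]-hub; a=np.degrees(np.arctan2(q[1],q[0])); 
    yaw=np.degrees(np.arctan2(R[1,1],R[0,1])); yerr=((177.4-yaw+180)%360)-180
    print("t",round(s["time_s"],2),"r",np.hypot(*q).round(4),"ang",a.round(1),"z",p[2].round(4),"F",s["wrist_force"].round(1),"M",s["moment"].round(2),"grip",round(s["gripper_width"],2))
    print("first-row turn",(-R[1,0]/.1396).round(2),(R[0,0]/.1396).round(2),(np.radians(yerr)/.1396).round(2),"dz",((z-p[2])/.06).round(2))
    cur=np.array(p[:2])
    for i in range(1,n+1):
        t=np.radians(a-step*i); tgt=np.array(hub)+rad*np.array([np.cos(t),np.sin(t)]); print(round((tgt-cur)[0]/.06,2),round((tgt-cur)[1]/.06,2),end=" | "); cur=tgt
    print()
E
python3 - <<'E'
from h import *
plan(8,20)
pic,d,P,c=look("wrist","w10",())
handle("wrist",P,pic)
E
```

```text
t 32.45 r 0.0562 ang 107.2 z 0.1663 F [1.1 0.3 0.8] M [ 0.04 -0.02 -0.02] grip 0.01
first-row turn 0.05 0.05 -0.07 dz -0.37
0.32 0.07 | 0.33 -0.07 | 0.28 -0.18 | 0.2 -0.27 | 0.1 -0.32 | -0.02 -0.34 | -0.13 -0.31 | -0.23 -0.25 | 
t 32.45 tcp [ 0.4434 -0.1798  0.1663] yaw 178.0 toolx [ 0.006 -0.007 -1.   ]
wrist pts 8062 spoke angle mod 90 (world ccw): 64.75607524553894 hub [ 0.4608 -0.2341] red angle -157.6597246872449 53
```

View pics/w10.png

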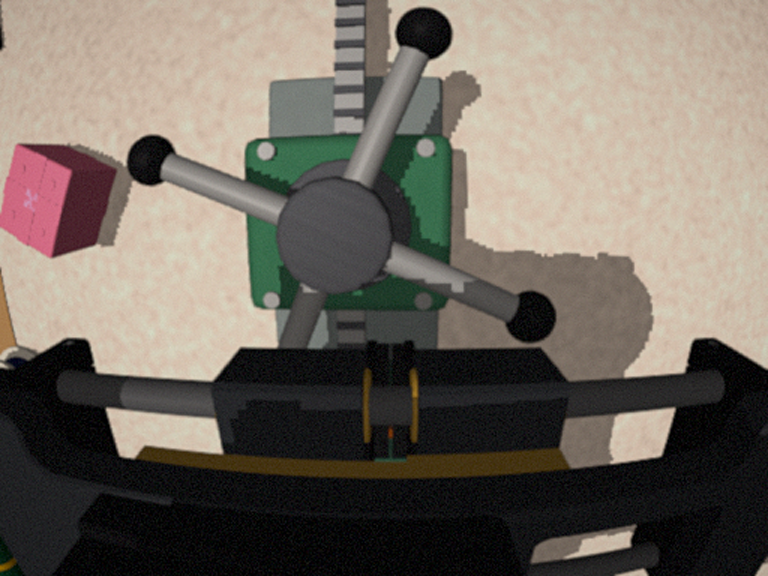

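Request:
{"fn": "move_arm", "kwargs": {"series": [[[0.05, 0.05, -0.07, 0, 0, -0.4, 0], [0, 0, 0, 0, 0, 0, 0], [0, 0, 0, 0.32, 0.07, -0.05, 0], [0, 0, 0, 0.33, -0.07, 0, 0], [0, 0, 0, 0.28, -0.18, 0, 0], [0, 0, 0, 0.2, -0.27, 0, 0], [0, 0, 0, 0, 0, 0, 0]]]}}

```text
time_s: 33.38
tcp_pos: [0.5096, -0.2059, 0.1432]
ee_rot: [[-0.015, -0.999, 0.047], [0.003, 0.047, 0.999], [-1.0, 0.015, 0.003]]
wrist_force: [0.1, 0.3, 0.8]
gripper_width: 0.009
```

```bash
python3 - <<'E'
from h import *
plan(8,20)
for n in("wrist","scene"): handle(n)
E
```

```text
t 33.38 r 0.0568 ang 29.1 z 0.1432 F [0.1 0.3 0.8] M [ 0.07 -0.13 -0.02] grip 0.01
first-row turn -0.02 -0.11 0.01 dz 0.01
0.13 -0.31 | -0.01 -0.34 | -0.12 -0.31 | -0.22 -0.25 | -0.29 -0.16 | -0.33 -0.05 | -0.33 0.06 | -0.29 0.17 | 
wrist pts 8445 spoke angle mod 90 (world ccw): 8.295978044004158 hub [ 0.4638 -0.2355] red angle 0.10505957507186985 420
scene pts 217 spoke angle mod 90 (world ccw): 9.166057564750613 hub [ 0.4672 -0.2364] red angle 6.053502752517307 35
```

Request:
{"fn": "move_arm", "kwargs": {"series": [[[-0.02, -0.11, 0.01, 0.13, -0.31, 0, 0], [0, 0, 0, -0.01, -0.34, 0, 0], [0, 0, 0, -0.12, -0.31, 0, 0], [0, 0, 0, -0.22, -0.25, 0, 0], [0, 0, 0, -0.29, -0.16, 0, 0], [0, 0, 0, -0.33, -0.05, 0, 0], [0, 0, 0, 0, 0, 0, 0]]]}}

```text
time_s: 34.35
tcp_pos: [0.4644, -0.2826, 0.1463]
ee_rot: [[0.019, -0.999, 0.041], [0.007, 0.042, 0.999], [-1.0, -0.019, 0.008]]
wrist_force: [0.3, -0.9, 0.5]
gripper_width: 0.008
```

```bash
python3 - <<'E'
from h import *
plan(8,20)
for n in("wrist","scene"): handle(n)
E
```

```text
t 34.35 r 0.0493 ang -84.9 z 0.1463 F [ 0.3 -0.9  0.5] M [ 0.   -0.05  0.08] grip 0.01
first-row turn -0.05 0.14 -0.03 dz -0.04
-0.32 -0.12 | -0.3 0.14 | -0.24 0.24 | -0.14 0.3 | -0.03 0.33 | 0.09 0.32 | 0.19 0.28 | 0.27 0.19 | 
wrist pts 2559 spoke angle mod 90 (world ccw): 41.63286071768112 hub [ 0.517  -0.2402] red angle -107.63521961946468 1285
scene pts 275 spoke angle mod 90 (world ccw): 70.4817605156437 hub [ 0.4702 -0.2357] red angle -102.63351774555579 1
```

Request:
{"fn": "move_arm", "kwargs": {"series": [[[-0.05, 0.14, -0.03, -0.32, -0.14, -0.04, 0], [0, 0, 0, -0.3, 0.13, 0, 0], [0, 0, 0, -0.24, 0.24, 0, 0], [0, 0, 0, -0.14, 0.3, 0, 0], [0, 0, 0, -0.03, 0.33, 0, 0], [0, 0, 0, 0, 0, 0, 0]]]}}

```text
time_s: 35.2
tcp_pos: [0.4135, -0.2356, 0.1472]
ee_rot: [[0.026, -0.999, 0.039], [-0.016, 0.039, 0.999], [-1.0, -0.027, -0.014]]
wrist_force: [-0.1, 0.1, 0.3]
gripper_width: 0.005
```

```bash
python3 - <<'E'
from h import *
plan(8,20)
for n in("wrist","scene"): handle(n)
E
```

```text
t 35.2 r 0.0465 ang -177.5 z 0.1472 F [-0.1  0.1  0.3] M [ 0.1   0.04 -0.03] grip 0.01
first-row turn 0.11 0.19 -0.05 dz -0.05
-0.15 0.32 | 0.15 0.3 | 0.25 0.23 | 0.31 0.13 | 0.34 0.01 | 0.32 -0.1 | 0.27 -0.2 | 0.18 -0.28 | 
wrist pts 5917 spoke angle mod 90 (world ccw): 77.34289877383888 hub [ 0.4477 -0.2446] red angle -73.99778807332754 66
scene pts 321 spoke angle mod 90 (world ccw): 69.16157983344493 hub [ 0.4668 -0.2375] red angle None 0
```

Request:
{"fn": "move_arm", "kwargs": {"series": [[[0.11, 0.19, -0.05, -0.17, 0.32, -0.05, 0], [0, 0, 0, 0.13, 0.3, 0, 0], [0, 0, 0, 0.25, 0.24, 0, 0], [0, 0, 0, 0.31, 0.13, 0, 0], [0, 0, 0, 0, 0, 0, 0]]]}}

```text
time_s: 35.92
tcp_pos: [0.4433, -0.1801, 0.1441]
ee_rot: [[-0.011, -0.999, 0.051], [-0.004, 0.051, 0.999], [-1.0, 0.01, -0.005]]
wrist_force: [-0.3, 0.3, 0.3]
gripper_width: 0.005
```

```bash
python3 - <<'E'
from h import *
plan(6,12)
for n in("wrist","scene"): handle(n)
look("scene","s11",("gift1","pad_face"))
E
```

```text
t 35.92 r 0.056 ang 107.4 z 0.1441 F [-0.3  0.3  0.3] M [ 0.09 -0.08 -0.01] grip 0.0
first-row turn 0.03 -0.08 0.04 dz -0.0
0.19 0.07 | 0.2 -0.0 | 0.2 -0.04 | 0.18 -0.08 | 0.16 -0.12 | 0.13 -0.15 | 
wrist pts 9252 spoke angle mod 90 (world ccw): 3.3099847243872915 hub [ 0.459  -0.2344] red angle -98.88498778240316 41
scene pts 326 spoke angle mod 90 (world ccw): 2.3606775597512355 hub [ 0.4678 -0.2357] red angle 84.99378323048272 22
t 36.025 tcp [ 0.4424 -0.1802  0.1441] yaw 177.0 toolx [-0.011 -0.004 -1.   ]
gift1 0.69 [194. 255.] z 0.048 (406, array([ 0.6625, -0.2665]), (0.6594, -0.2659), (56, 56), 62.6) [146.  93.  96.]
gift1 0.63 [272. 195.] z 0.058 (177, array([ 0.4792, -0.0047]), (0.4736, -0.0053), (53, 56), 87.0) [60. 80. 93.]
gift1 0.63 [300. 182.] z 0.058 (209, array([0.4826, 0.1134]), (0.4786, 0.116), (63, 59), 89.9) [47. 49. 35.]
gift1 0.61 [282. 186.] z 0.058 (202, array([0.4801, 0.0512]), (0.4769, 0.0519), (55, 58), 80.6) [55.5 79.  93. ]
pad_face 0.55 [255. 193.] z 0.048 (27, array([ 0.4825, -0.0378]), (0.4787, -0.0398), (11, 44), 88.9) [103.  73.  35.]
```

View pics/s11.png

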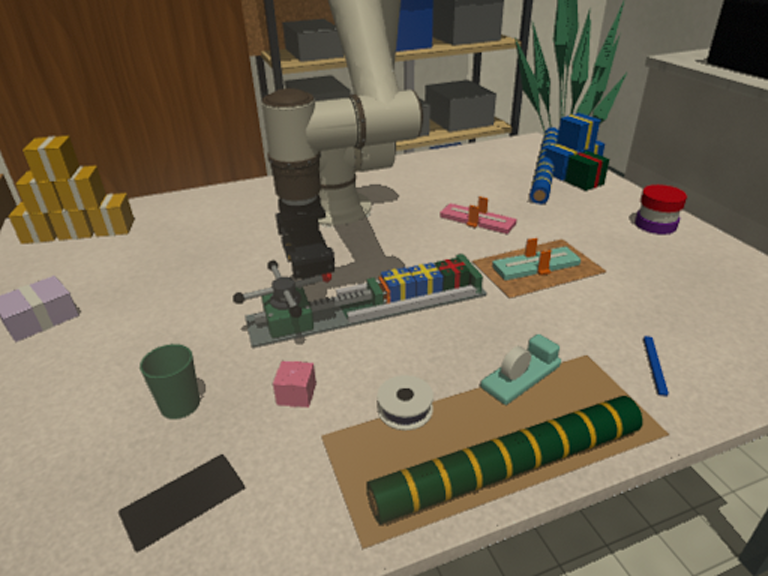

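Request:
{"fn": "move_arm", "kwargs": {"series": [[[0.03, -0.08, 0.04, 0.19, 0.08, 0, 0], [0, 0, 0, 0.2, 0, 0, 0], [0, 0, 0, 0.2, -0.04, 0, 0], [0, 0, 0, 0, 0, 0, 0], [0, 0, 0, 0, 0, 0, 0]]]}}

```text
time_s: 36.8
tcp_pos: [0.4699, -0.1777, 0.1431]
ee_rot: [[-0.019, -0.999, 0.049], [0.003, 0.049, 0.999], [-1.0, 0.02, 0.002]]
wrist_force: [-0.4, -0.5, 0.5]
gripper_width: 0.007
```

```bash
python3 - <<'E'
from h import *
plan(6,5)
for n in("wrist","scene"): handle(n)
E
```

```text
t 36.8 r 0.0567 ang 80.0 z 0.1431 F [-0.4 -0.5  0.5] M [ 0.1  -0.07  0.04] grip 0.01
first-row turn -0.02 -0.14 0.03 dz 0.02
0.09 0.0 | 0.08 -0.03 | 0.08 -0.03 | 0.07 -0.04 | 0.07 -0.05 | 0.07 -0.05 | 
wrist pts 9938 spoke angle mod 90 (world ccw): 64.90086120567358 hub [ 0.4603 -0.2338] red angle -176.14684905835884 77
scene pts 295 spoke angle mod 90 (world ccw): 64.41658447399502 hub [ 0.4683 -0.2349] red angle 57.61933246508278 32
```

Request:
{"fn": "move_arm", "kwargs": {"series": [[[-0.02, -0.14, 0.03, 0.11, 0.0, 0, 0], [0, 0, 0, 0.1, -0.04, 0, 0], [0, 0, 0, 0, 0, 0, 0], [0, 0, 0, 0, 0, 0, 0]]]}}

```text
time_s: 37.4
tcp_pos: [0.4763, -0.1793, 0.142]
ee_rot: [[-0.014, -0.999, 0.047], [0.002, 0.047, 0.999], [-1.0, 0.014, 0.002]]
wrist_force: [-1.1, 0.5, -0.4]
gripper_width: 0.002
```

```bash
python3 - <<'E'
from h import *
plan(6,5)
for n in("wrist","scene"): handle(n)
E
```

```text
t 37.4 r 0.0566 ang 73.2 z 0.142 F [-1.1  0.5 -0.4] M [ 0.15  0.08 -0.07] grip 0.0
first-row turn -0.02 -0.1 0.01 dz 0.03
0.09 -0.01 | 0.08 -0.03 | 0.07 -0.04 | 0.07 -0.05 | 0.07 -0.05 | 0.06 -0.06 | 
wrist pts 10458 spoke angle mod 90 (world ccw): 57.1826026238769 hub [ 0.4609 -0.2339] red angle -149.44480087657232 68
scene pts 267 spoke angle mod 90 (world ccw): 56.49531672420264 hub [ 0.4686 -0.2351] red angle 50.342484578595524 32
```

Request:
{"fn": "move_arm", "kwargs": {"series": [[[-0.02, -0.1, 0.01, 0.12, -0.04, 0.02, 0], [0, 0, 0, 0.11, -0.07, 0, 0], [0, 0, 0, 0, 0, 0, 0], [0, 0, 0, 0, 0, 0, 0]]]}}

```text
time_s: 38.0
tcp_pos: [0.4846, -0.1847, 0.1414]
ee_rot: [[-0.015, -0.999, 0.048], [0.003, 0.048, 0.999], [-1.0, 0.015, 0.003]]
wrist_force: [-1.3, 1.6, 0.6]
gripper_width: 0.001
```

```bash
python3 - <<'E'
from h import *
plan(6,5)
for n in("wrist","scene"): handle(n)
look("scene","s12",("gift1",))
E
```

```text
t 38.0 r 0.0546 ang 63.3 z 0.1414 F [-1.3  1.6  0.6] M [0.42 0.34 0.02] grip 0.0
first-row turn -0.02 -0.1 0.02 dz 0.04
0.1 0.01 | 0.07 -0.05 | 0.07 -0.05 | 0.06 -0.06 | 0.06 -0.06 | 0.05 -0.07 | 
wrist pts 9306 spoke angle mod 90 (world ccw): 46.07389029216492 hub [ 0.4607 -0.2342] red angle -74.71100481458164 40
scene pts 246 spoke angle mod 90 (world ccw): 45.01841581625605 hub [ 0.4689 -0.235 ] red angle 39.47405010314699 34
t 38.1 tcp [ 0.4845 -0.1847  0.1414] yaw 177.2 toolx [-0.015  0.003 -1.   ]
gift1 0.9 [301. 181.] z 0.058 (192, array([0.4842, 0.1163]), (0.4791, 0.1163), (55, 59), 86.1) [46. 49. 35.]
gift1 0.79 [194. 255.] z 0.048 (391, array([ 0.6628, -0.2672]), (0.6586, -0.2663), (57, 58), 62.3) [143.  91.  94.]
gift1 0.63 [271. 190.] z 0.058 (228, array([0.4758, 0.0036]), (0.4713, 0.0047), (59, 60), 88.9) [68.  79.5 93. ]
gift1 0.62 [287. 184.] z 0.058 (218, array([0.4805, 0.0604]), (0.4765, 0.0618), (61, 61), 85.9) [51. 77. 93.]
```

Request:
{"fn": "move_arm", "kwargs": {"series": [[[0, 0, 0, 0.07, -0.03, 0, 0], [0, 0, 0, 0, 0, 0, 0], [0, 0, 0, 0, 0, 0, 0]]]}}

```text
time_s: 38.58
tcp_pos: [0.4862, -0.1859, 0.1413]
ee_rot: [[-0.022, -0.999, 0.049], [0.005, 0.049, 0.999], [-1.0, 0.022, 0.004]]
wrist_force: [-1.3, 1.7, 1.5]
gripper_width: 0.005
```

```bash
python3 - <<'E'
from h import *
plan(2,-15)
for n in("wrist","scene"): handle(n)
E
```

```text
t 38.58 r 0.0544 ang 61.2 z 0.1413 F [-1.3  1.7  1.5] M [ 0.62  0.44 -0.04] grip 0.0
first-row turn -0.04 -0.16 0.03 dz 0.04
-0.21 0.15 | -0.25 0.03 | 
wrist pts 9150 spoke angle mod 90 (world ccw): 44.158899317001456 hub [ 0.4609 -0.2342] red angle -93.48321299186874 59
scene pts 247 spoke angle mod 90 (world ccw): 43.12416301549263 hub [ 0.4689 -0.2353] red angle 37.607208325405146 33
```

Request:
{"fn": "move_arm", "kwargs": {"series": [[[-0.04, -0.16, 0.03, -0.21, 0.15, 0.04, 0], [0, 0, 0, -0.15, 0, 0, 0], [0, 0, 0, 0, 0, 0.4, 0], [0, 0, 0, 0, 0, 0.8, 0], [0, 0, 0, 0, 0.6, 0.5, 0], [0, 0, 0, 0.1, 0.9, 0, 0], [0, 0, 0, 0.1, 0.9, 0, 0], [0, 0, 0, 0.1, 0.9, 0, 0], [0, 0, 0, 0, 0, 0, 0], [0, 0, 0, 0, 0, 0, 0]]]}}

```text
time_s: 39.92
tcp_pos: [0.4887, 0.0241, 0.251]
ee_rot: [[0.018, -0.999, 0.046], [-0.002, 0.046, 0.999], [-1.0, -0.018, -0.001]]
wrist_force: [0.1, 0.4, -0.0]
gripper_width: 0.008
```

```bash
python3 - <<'E'
from h import *
pic,d,P,c=look("wrist","w13",("gift1","pad_face")); np.savez("w13.npz",pic=pic,P=P)
cv2.imwrite("pics/w13c.png",cv2.resize(pic[20:200,180:340,::-1],None,fx=4,fy=3.3,interpolation=cv2.INTER_CUBIC))
handle("wrist",P,pic); handle("scene")
E
```

```text
t 39.925 tcp [0.4887 0.0241 0.251 ] yaw 177.4 toolx [ 0.018 -0.002 -1.   ]
gift1 0.68 [280. 216.] z 0.061 (1533, array([0.4726, 0.048 ]), (0.4729, 0.0487), (31, 57), 86.6) [28. 45. 66.]
gift1 0.64 [281. 178.] z 0.061 (3269, array([0.4693, 0.0053]), (0.4687, 0.0062), (57, 57), 87.0) [35. 77. 71.]
pad_face 0.56 [279. 139.] z 0.052 (402, array([ 0.4706, -0.0255]), (0.47, -0.0265), (10, 55), 87.2) [163.  82.   0.]
wrist pts 0 spoke angle mod 90 (world ccw): 0.0 hub [ 0.46   -0.2325] red angle None 0
scene pts 342 spoke angle mod 90 (world ccw): 43.33019492505901 hub [ 0.4687 -0.2351] red angle 37.735136124019604 32
```

View pics/w13.png

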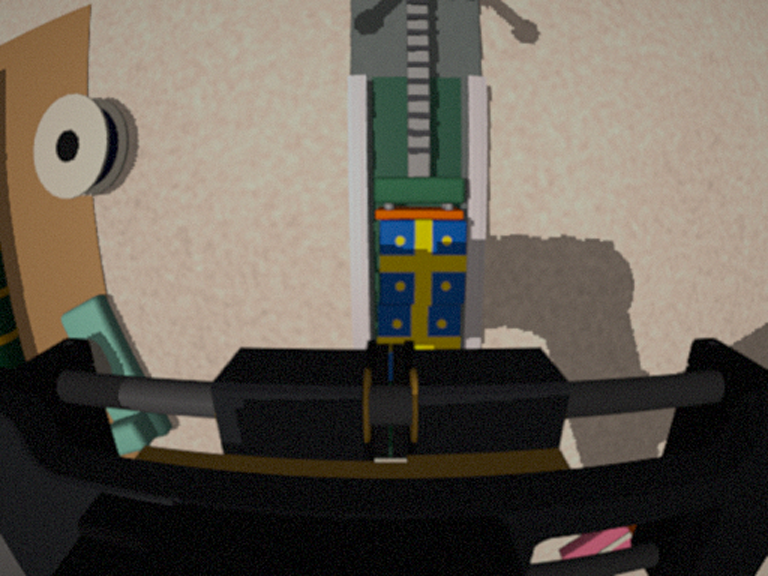

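```bash
python3 - <<'E'
from h import *
a=np.load("w13.npz"); pic,P=a["pic"],a["P"]
w1=cv2.imread("pics/w1.png")[:,:,::-1]; w1=cv2.resize(w1,(512,384),interpolation=cv2.INTER_AREA)
K=viewer.camera_params("wrist")["mtx"]; T13=viewer.camera_params("wrist")["pose"]
T1=np.array([[-0.996,0.082,0.033,0.467],[0.087,0.96,0.267,-0.056],[-0.01,0.269,-0.963,0.387],[0,0,0,1]])
def atz(u,v,T,z):
    x=(u-K[0,2])/K[0,0]; y=(v-K[1,2])/K[1,1]; rr=np.hypot(x,y); k=np.sin(rr)/rr; d=T[:3,:3]@np.array([x*k,y*k,np.cos(rr)]); return T[:3,3]+d*(z-T[2,3])/d[2]
for nm,im,T,cs,rows in(("w13",pic,T13,(265,290,300),range(112,152)),("w1",w1,T1,(245,262,275),range(34,72))):
    for cc in cs:
        print(nm,cc)
        print(" ".join(f"{1000*atz(cc,v,T,.0515)[1]:.1f}:{'/'.join(map(str,im[v,cc-1:cc+2].mean(0).astype(int)))}" for v in rows))
E
```

```text
w13 265
-56.5:54/86/69 -55.5:52/86/67 -54.5:53/85/69 -53.5:54/87/69 -52.5:55/86/69 -51.6:44/76/58 -50.6:37/71/49 -49.6:43/86/60 -48.6:51/96/67 -47.6:52/99/71 -46.7:51/98/67 -45.7:52/98/71 -44.7:51/99/70 -43.7:52/98/68 -42.7:46/97/66 -41.7:50/97/65 -40.8:49/95/68 -39.8:50/96/68 -38.8:47/95/66 -37.8:50/95/68 -36.8:51/95/67 -35.8:44/88/61 -34.9:40/76/53 -33.9:27/57/39 -32.9:23/42/27 -31.9:46/36/23 -30.9:66/32/10 -29.9:93/35/0 -28.9:156/72/0 -27.9:190/92/0 -27.0:194/92/0 -26.0:194/87/0 -25.0:189/84/0 -24.0:146/62/16 -23.0:77/41/65 -22.0:16/57/119 -21.0:18/81/149 -20.0:24/86/153 -19.0:22/82/148 -18.0:17/81/148
w13 290
-55.6:26/50/40 -54.6:30/51/41 -53.6:23/48/36 -52.6:25/51/37 -51.7:25/44/34 -50.7:27/51/39 -49.7:38/72/52 -48.7:45/88/60 -47.7:47/95/67 -46.7:49/97/68 -45.7:51/98/69 -44.8:49/96/68 -43.8:53/99/71 -42.8:50/95/65 -41.8:50/95/67 -40.8:47/93/66 -39.8:49/94/66 -38.9:49/94/65 -37.9:48/94/63 -36.9:47/94/66 -35.9:50/94/67 -34.9:44/86/59 -33.9:35/73/49 -32.9:32/64/49 -31.9:45/75/61 -31.0:55/68/52 -30.0:73/39/19 -29.0:93/31/0 -28.0:146/61/0 -27.0:187/87/0 -26.0:193/87/0 -25.0:193/87/0 
[... 1898 characters left out ...]
3.2:54/21/3 -112.0:49/27/12 -110.8:41/43/34 -109.7:39/67/52 -108.5:46/77/62
w1 275
-151.1:82/85/82 -149.9:82/84/82 -148.7:74/81/74 -147.4:49/75/58 -146.2:37/77/53 -145.0:41/83/56 -143.8:42/85/59 -142.6:41/82/58 -141.4:43/81/56 -140.2:40/81/56 -139.0:38/80/54 -137.8:41/81/55 -136.6:41/82/56 -135.4:39/81/56 -134.3:43/82/56 -133.1:40/75/52 -131.9:25/55/38 -130.7:23/41/31 -129.5:68/67/64 -128.3:104/98/95 -127.2:111/106/104 -126.0:109/105/103 -124.8:107/105/105 -123.6:113/102/100 -122.5:141/85/60 -121.3:163/76/12 -120.1:171/77/0 -119.0:171/78/0 -117.8:155/67/0 -116.6:98/40/1 -115.5:52/16/1 -114.3:50/19/3 -113.2:57/23/3 -112.0:53/22/2 -110.8:42/29/15 -109.7:27/39/31 -108.5:34/59/48 -107.4:45/73/59
```

View pics/w13c.png

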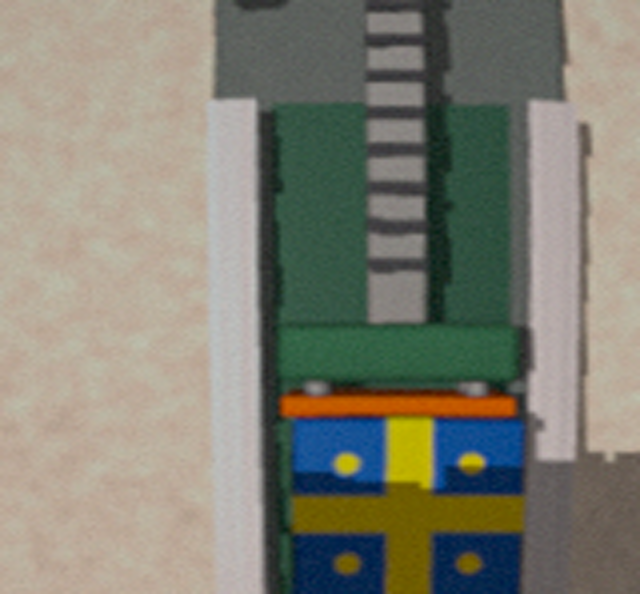

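```bash
python3 - <<'E'
from h import *
look("scene","s14",("gift1","cover","coffee","spool","dispenser"))
look("top","t14",("gift1","cover","coffee","spool","dispenser"))
E
```

```text
t 40.125 tcp [0.4884 0.0231 0.2509] yaw 177.2 toolx [ 0.017 -0.002 -1.   ]
gift1 0.9 [302. 182.] z 0.058 (188, array([0.4847, 0.1146]), (0.4793, 0.1152), (53, 60), 87.8) [47. 48. 33.]
gift1 0.84 [286. 184.] z 0.058 (213, array([0.4802, 0.0594]), (0.4761, 0.0601), (58, 62), 85.3) [51. 67. 77.]
gift1 0.84 [193. 254.] z 0.048 (412, array([ 0.6625, -0.2665]), (0.659, -0.2657), (56, 59), 63.2) [157.  98. 104.]
gift1 0.82 [272. 192.] z 0.058 (210, array([0.478 , 0.0021]), (0.4739, 0.0032), (59, 55), 0.4) [54. 66. 73.]
cover 0.97 [318. 146.] z 0.03 (49, array([0.2268, 0.3133]), (0.2227, 0.314), (27, 69), 42.2) [152.  92.  97.]
cover 0.94 [355. 177.] z 0.036 (71, array([0.4757, 0.3267]), (0.474, 0.327), (29, 68), 85.2) [111. 123. 103.]
coffee 0.87 [112. 253.] z 0.095 (335, array([ 0.6099, -0.4532]), (0.6084, -0.4522), (77, 80), 81.6) [60. 73. 56.]
spool 0.67 [273. 264.] z 0.032 (828, array([ 0.7618, -0.11  ]), (0.7584, -0.1093), (91, 88), 5.3) [178. 173. 151.]
dispenser 0.74 [348. 245.] z 0.056 (141, array([0.776 , 0.0873]), (0.7617, 0.111), (37, 107), 11.9) [111. 146. 125.]
t 40.425 tcp [0.
[... 381 characters left out ...]
 74. 57.]
gift1 0.5 [246. 201.] z 0.062 (136, array([ 4.651e-01, -1.000e-04]), (0.4655, 0.0062), (55, 54), 1.9) [65.5 79.  64. ]
cover 0.75 [133. 263.] z 0.022 (658, array([0.2396, 0.3376]), (0.2278, 0.3243), (171, 61), 36.8) [162.  89. 103.]
cover 0.59 [112. 193.] z 0.024 (134, array([0.4698, 0.4104]), (0.4733, 0.4103), (58, 31), 5.8) [ 99. 145. 121.]
coffee 0.96 [382. 159.] z 0.096 (132, array([ 0.6022, -0.4532]), (0.604, -0.4512), (75, 77), 46.2) [17. 32. 22.]
spool 0.84 [277. 115.] z 0.036 (526, array([ 0.7555, -0.1072]), (0.7564, -0.1075), (88, 88), 71.7) [159. 165. 146.]
dispenser 0.57 [211. 112.] z 0.061 (96, array([0.7647, 0.0923]), (0.7603, 0.1182), (35, 113), 25.5) [ 99. 127. 106.]
```

View pics/s14.png

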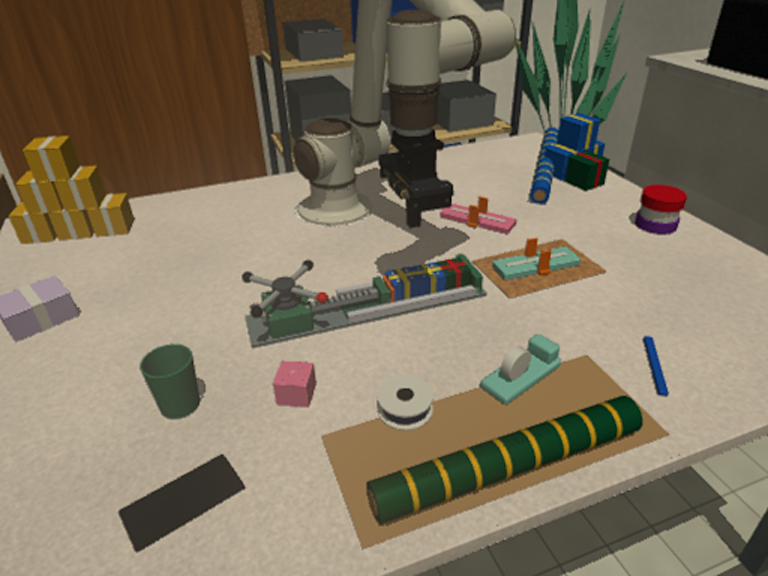

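```bash
python3 - <<'E'
from h import *
pic,d,P,c=cloud("scene")
for (u,v) in((33,103),(15,155),(28,155),(50,150),(75,145),(85,140)): print(u,v,P[v,u].round(3),pic[v,u])
hsv=cv2.cvtColor(pic,cv2.COLOR_RGB2HSV)
for v in range(92,164,4): print(v,P[v,33].round(3))
E
```

```text
33 103 [-0.09  -0.647  0.22 ] [119  90  16]
15 155 [-0.12  -0.774  0.026] [121  92  29]
28 155 [-0.107 -0.729  0.023] [122  93  31]
50 150 [-0.091 -0.649  0.035] [124  93  30]
75 145 [-0.07  -0.558  0.047] [125  96  33]
85 140 [-0.12  -0.525  0.038] [75 59 31]
92 [-0.157 -0.648  0.238]
96 [-0.114 -0.644  0.236]
100 [-0.086 -0.643  0.231]
104 [-0.085 -0.647  0.218]
108 [-0.09  -0.653  0.202]
112 [-0.094 -0.658  0.187]
116 [-0.09  -0.662  0.174]
120 [-0.096 -0.668  0.157]
124 [-0.089 -0.671  0.145]
128 [-0.091 -0.676  0.13 ]
132 [-0.097 -0.682  0.113]
136 [nan nan nan]
140 [-0.098 -0.692  0.082]
144 [-0.105 -0.699  0.064]
148 [-0.121 -0.708  0.041]
152 [-0.109 -0.71   0.03 ]
156 [-0.102 -0.714  0.018]
160 [-0.108 -0.72  -0.001]
```

```bash
python3 -c "
from station import r
print(r.sense()['wrist_force']); print(r.finish_job())"
```

```text
[-0.42221889 -0.18751755  0.31333616]
the job is handed in; nothing more can be done
None
```

The job is done and handed in at about 40 s, with the arm clear of everything.

- **Cover:** I pinched the tabs, lifted the mint cover out and laid it flat on the cork mat, about 10 mm from the mat's centre.
- **Presents:** Three were on the table: green, and two blue. They now stand in a row in the bed against the end stop. The gold boxes at the edge are about 79 mm high and stacked, so they are not the 50 mm gold present, and I left them.
- **Squeeze:** I turned the star handle clockwise to about 7.05 rad. That puts the sprung pad about 3.7 mm in by the handle angle, and about 3.9 mm by the gap seen in the wrist picture; the target is 4 mm. The squeeze still held after I backed the arm away.
- **Left alone:** The cup, spool and dispenser measured where they started, to within a few mm.

My checks disagreed in two small ways. The scene camera read x about 4 to 8 mm higher than the other two cameras, and the wrist and scene cameras gave handle angles about 1° apart, which is roughly 0.3 mm of pad travel.

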